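# Load a slide cassette up the reader ramp against its stop

## Robot

A 6-joint arm with a two-finger parallel gripper is mounted at the origin on the work surface. World frame = base frame: x ahead of the robot, y to its left, z up, the work surface at z = 0. Lengths are in mm, angles in rad, forces in N, time in s.
With the tool pointing down it reaches from about 350 to 725 mm from the base axis. Payload 4.3 kg.
Tool frame: the origin (TCP) lies midway between the tips of the shut fingers; the grasp point (between the pads) lies 19 mm behind it; y points along the fingers, x is the direction in which the jaws open and shut, and the axes are right-handed (so a half turn about y gives the same grasp; the last joint's range is limited). The gripper opens to 85 mm and grips with 20 to 120 N. Pads are 22 mm wide; open, the fingers measure 114 mm over their backs; the gripper's body (76 mm by 85 mm) begins 54 mm behind the grasp point. The pads swing forward as they close: fully open they stand 13 mm farther back than shut.
Start: joints at [-1.372, 0.377, 0.081, 1.274, 0, 1.46], TCP at [174.763, -547.84, 192.129] pointing down, gripper open.
Joint ranges: [-2.72, 2.72], [-0.84, 1.66], [-1.02, 1.22], [-1.77, 2.12], [-1.37, 1.28], [-3.14, 3.14]. Speed limits (rad/s): [2.57, 2.57, 3.14, 3.14, 3.14, 3.14].

## Interface

Orientations are given as [roll, pitch, yaw] about the fixed x, y, z axes, in that order (R = Rz(yaw) Ry(pitch) Rx(roll)).
In Python, from plant import manip, eyes, finish_job gives the robot as it stands.
- The arm moves only by the tool arm_command, never from a script. Its argument "plan" is a list of rows, each a list of 6 numbers: the shift along the tool's x, y, z each as a share of 4 cm, from -1 to 1, then the turn, a rotation vector about the tool's x, y, z each as a share of 4 degrees, from -1 to 1. A call has 1 to 8 rows; each row shifts and turns the commanded pose from where the row before left it, along the tool's axes as they then stand; what a row does not reach is not made up. A row lasts 1/12 s, in which the tool goes at most 41.7 mm and 7.16 degrees, less where a joint would pass 70% of its speed; a pose out of reach is approached as far as the arm can. A call with a number of a shift or a turn outside -1 to 1 is refused whole. A call with a gripper value outside its range is refused whole. "grip" is the opening, from -1 (shut) to 1 (fully open), so that 0 is half open, set as the call begins (left out, the last holds). The fingers move at their own pace and stop on an object; the grip force is fixed at half the most. Time passes only in rows, so rows that do not move let the fingers close. It gives the time, the measured TCP pose, the force and the opening at its end, in the units of the state.
- manip.state(): the state, without advancing time (a new reading comes with each control period).
- eyes.get_image(name): name is "scene" or "top" or "wrist"; returns a dict with "frame" (384x512x3 uint8, blue, green, red), "fx", "fy", "cx", "cy" (pixels), "distortion" ([k1, k2, p1, p2, k3] as OpenCV has them; the pictures are not rectified), "rvec" (rotation vector, rad) and "tvec" (3), from world to camera coordinates, as OpenCV has them. Camera axes: x right, y down, z forward; pixel columns grow to the right and rows downward; lengths in mm; the calibration is good to about 2 mm. A picture is of the moment at which its call begins. There is no depth.
- finish_job(): hands the job in, once; it reports no verdict.
The state is a dict: "time_s": time; "qpos": joint angles; "joint_velocities": joint speeds; "effort": joint torques, N m; "tool_pos": TCP position; "eef_rot": TCP orientation; "contact_force": force on the tool from outside, world axes, zero at the start; "torque": the same for the moment, N m; "gripper_width": finger opening in mm.
Only numpy, scipy, OpenCV 4.12 (cv2) and the standard library are available. Lean on these libraries where they do the work, as an engineer would, in place of code of your own. Each camera call takes 0.05 s, during which the arm holds its last target.

## Task

Set the slide cassette down on the level landing at the foot of the slide reader's loading ramp, its narrow nose towards the slope, and let go of it. Then push it from behind up the slope, under the hold-down bar, until its nose bears against the stop, and leave it lying there against the stop. Push gently: the stop is held only by a friction clamp and must not be shoved out of its setting; leave the jar, the dish and the box where they are.

Things in the scene. Friction and masses are not known exactly. Their poses are not given: they have to be found in the camera images.
- cassette: closed flat white slide cassette on the bench, 96 mm long (x), 60 wide (y), 30 tall (z), 0.2 to 0.3 kg. Origin: centre of its underside. Its +x end is the narrow nose, a tab 8 mm long, 44 wide, 4 to 26 mm above the underside (face at x = +48 mm); the other end (x = -48 mm) is a flat face to push on. Grip its flat sides across the 60 mm width. Friction coefficient on the ramp 0.45 to 0.75
- ramp: grey loading ramp of the slide reader, fixed to the bench. Origin: on the bench surface, on the ramp's mid-line, below the knee where the level landing meets the slope; +x points uphill, z up. The reader's white housing (170 mm wide, 125 tall) begins at x = 220 mm. Past the hold-down bar stands the stop: a steel block across the slope, 58 mm wide, 12 thick, 24 tall, black thumbscrew on top
- landing (a point): centre of the level landing's top, 8 mm above the bench; axes as the ramp's. The landing runs from 65 mm before to 65 mm past this point (x), between two guide rails 74 mm apart (y) whose tops stand 6 mm above it. From 25 mm past this point the rails, tops then 10 mm above the landing, draw in to 64 mm apart 20 mm past the knee
- knee (a point): mid-line point of the knee, on the surface, at the slope's foot; axes as the ramp's. The slope climbs at 8 degrees (0.14 rad) between rails 64 mm apart, 8 mm high. The stop's near face is 127 to 167 mm up the slope from here, set anew each time, not measured: feel for it. Its clamp slips at about 14 N. Friction and climb take 1 to 4 N; rubbing on a rail can briefly add some 5 N, short of the stop
- bar (a point): middle of the hold-down bar's underside. The bar crosses the slope 95 mm up from the knee, 36 mm above the slope's surface; it is 10 mm wide and 6 mm thick, dark steel, its posts outside the rails. The cassette passes under it; a hand holding the cassette from above does not
- jar: closed glass specimen jar with black lid, 60 mm across, 85 mm tall, a bystander; origin at the centre of its underside
- dish: closed clear petri dish, 90 mm across, 16 mm tall, a bystander; origin at the centre of its underside
- slidebox: closed blue slide storage box, 90 x 170 x 35 mm, a bystander; origin at the centre of its underside
Mind the look-alikes: they are no part of the job. What is meant by the cassette is not red, and is the smaller of those in its own colour.

How it is judged:
By the outcome, as a careful person would: the job done as asked, in the order asked, and still so for the second after the job is handed in, with the robot touching nothing.
It also fails if it takes over 64 s, if anything falls off the work surface, if the arm or the gripper's body presses on something with over 40 N, if the wrist force passes 120 N, or if a joint passes its speed limit or range.

## Working session

There is one attempt and no reset: what is moved stays moved. The work goes in short steps, Python scripts to look and compute and a tool call to move; the robot and the scene stay as the last step left them, time stands still between calls to the robot, and variables do not carry over. Pictures are saved under pics/ and viewed, and the job is handed in when it is done.

Besides the shell and the picture viewer there is one more tool, called after ">>>" by a JSON object that holds its "name" and its "arguments". arm_command: Moves the arm, as the interface text tells. Its arguments: {"type":"object","properties":{"plan":{"type":"array","items":{"type":"array","items":{"type":"number"}}},"grip":{"type":"number"}},"required":["plan"]}

```bash
mkdir -p pics; ls; python3 - <<'E'
from plant import manip, eyes
import cv2,numpy as np
s=manip.state(); print(s)
for n in ["scene","top","wrist"]:
    d=eyes.get_image(n); cv2.imwrite(f"pics/{n}0.png",d["frame"])
    print(n,d["fx"],d["fy"],d["cx"],d["cy"],d["distortion"],d["rvec"],d["tvec"])
E
```

```text
pics
{'time_s': 0.0, 'qpos': array([-1.37229931e+00,  3.78063914e-01,  7.96206554e-02,  1.27437533e+00,
       -9.85010502e-06,  1.46050468e+00]), 'joint_velocities': array([ 6.11034949e-04, -6.67160131e-04,  1.08717669e-03, -7.16389653e-04,
        1.77266083e-05, -3.05576797e-04]), 'effort': array([-2.88718747e-04, -4.63599479e+01,  2.69877720e+01,  2.07295956e-02,
       -3.72189311e-05,  6.76925396e-06]), 'tool_pos': array([ 174.60800233, -547.08417124,  191.15842039]), 'eef_rot': array([-1.57058353,  0.00201106, -1.26200743]), 'contact_force': array([-0.22773228,  0.05603347,  0.31534466]), 'torque': array([ 0.01520307, -0.00700898, -0.00129862]), 'gripper_width': 85.27616017842578}
scene 386.83275938458775 386.83275938458775 257.1915034128162 190.22384116931616 [0.03949146 0.         0.         0.         0.        ] [ 1.38827671  2.17141678 -0.8716209 ] [  89.303536   -366.83287174 1464.80105884]
top 430.58222876844894 430.58222876844894 261.295458317197 189.59818514416892 [-0.04181758  0.          0.          0.          0.        ] [ 2.17932329 -2.12849873  0.11058851] [ 175.75190108  560.52367808 1153.16478849]
wrist 304.8734360085838 304.8734360085838 258.7258246202584 191.94586930962947 [-0.03877946  0.          0.          0.          0.        ] [-2.34143083  1.71070516  0.25124432] [-573.459206    -37.13205335  379.28791789]
```

```bash
python3 - <<'E'
import cv2
for n in ["scene","top","wrist"]:
    cv2.imwrite(f"pics/{n}0b.png",cv2.resize(cv2.imread(f"pics/{n}0.png"),(800,600),interpolation=cv2.INTER_CUBIC))
E
```

```text
(no output)
```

View pics/scene0b.png

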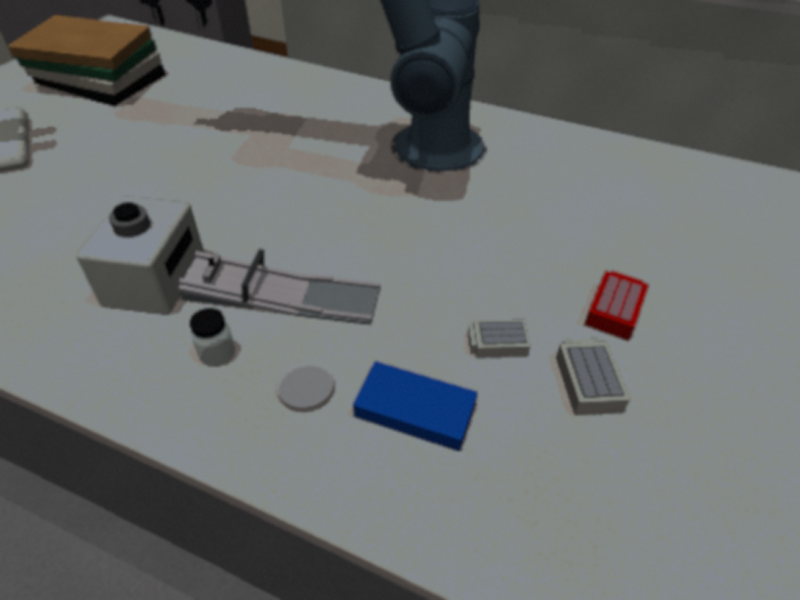

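View pics/top0b.png

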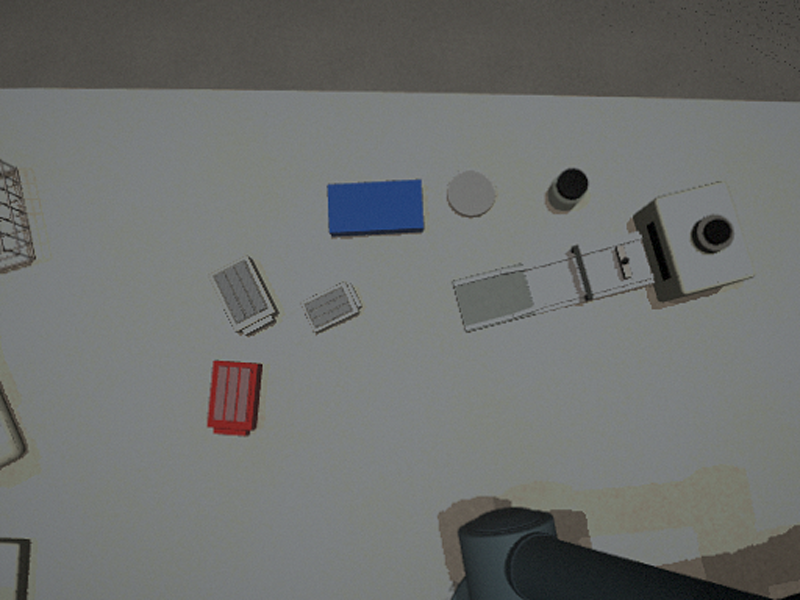

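View pics/wrist0b.png

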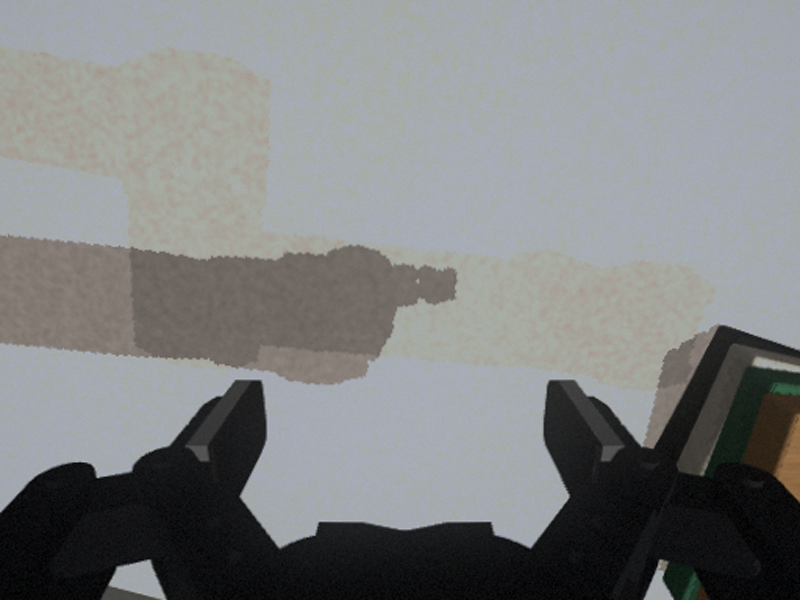

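```bash
cat > h.py <<'E'
import cv2,numpy as np
from plant import manip, eyes
def cast(d,px,z):
    K=np.array([[d["fx"],0,d["cx"]],[0,d["fy"],d["cy"]],[0,0,1]])
    p=cv2.undistortPoints(np.array(px,float).reshape(-1,1,2),K,np.array(d["distortion"])).reshape(-1,2)
    R=cv2.Rodrigues(np.array(d["rvec"],float))[0]; t=np.array(d["tvec"],float)
    c=-R.T@t; r=np.c_[p,np.ones(len(p))]@R
    return c+r*((z-c[2])/r[:,2])[:,None]
def proj(d,P):
    K=np.array([[d["fx"],0,d["cx"]],[0,d["fy"],d["cy"]],[0,0,1]])
    return cv2.projectPoints(np.array(P,float).reshape(-1,1,3),np.array(d["rvec"],float),np.array(d["tvec"],float),K,np.array(d["distortion"]))[0].reshape(-1,2)
def crop(d,x0,y0,x1,y1,s,name):
    cv2.imwrite(name,cv2.resize(d["frame"][y0:y1,x0:x1],None,fx=s,fy=s,interpolation=cv2.INTER_CUBIC))
E
python3 - <<'E'
from h import *
d=eyes.get_image("top"); crop(d,125,155,245,245,6,"pics/t1.png"); crop(d,280,110,440,220,5,"pics/t2.png")
import pickle; pickle.dump(d,open("top.pkl","wb")); pickle.dump(eyes.get_image("scene"),open("scene.pkl","wb"))
E
```

```text
(no output)
```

View pics/t1.png

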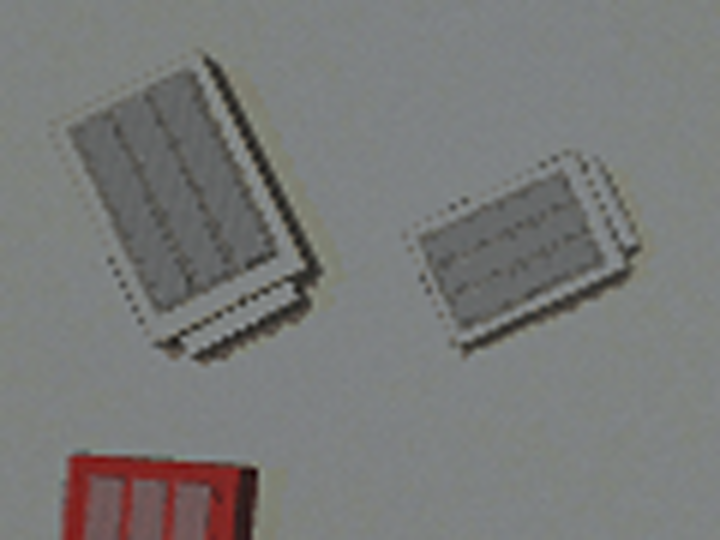

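View pics/t2.png

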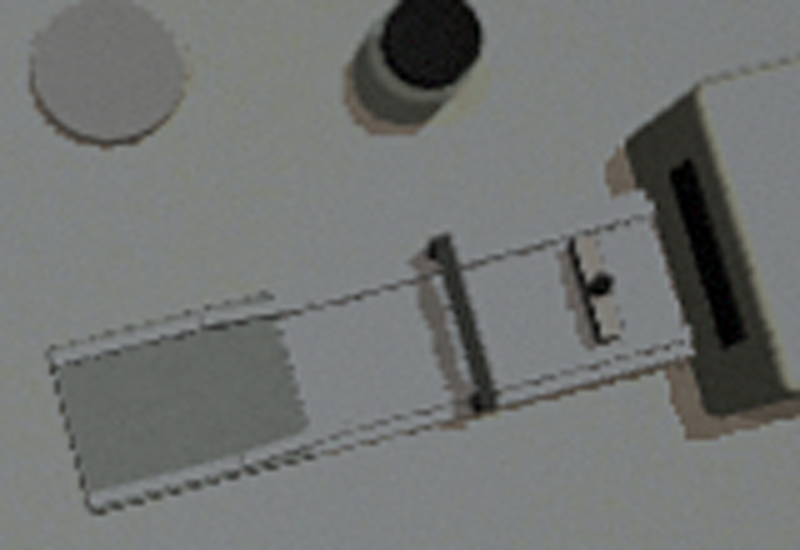

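```bash
python3 - <<'E'
from h import *
import pickle
d=pickle.load(open("top.pkl","rb"))
def show(n,pts,off,s,z):
    px=(np.array(pts,float)+0.5)/s-0.5+np.array(off)
    P=cast(d,px,z); print(n,P[:,:2].round(1).tolist()); return P[:,:2]
c=show("cass body",[(409,235),(575,152),(632,262),(462,345)],(125,155),6,30)
print("sides",[np.linalg.norm(c[i]-c[(i+1)%4]).round(1) for i in range(4)],"cent",c.mean(0), "yaw",np.degrees([np.arctan2(*(c[1]-c[0])[::-1]),np.arctan2(*(c[2]-c[3])[::-1])]))
l=show("label",[(418,238),(570,170),(608,262),(462,328)],(125,155),6,30); print(l.mean(0),np.degrees([np.arctan2(*(l[1]-l[0])[::-1]),np.arctan2(*(l[2]-l[3])[::-1])]))
b=show("big",[(55,125),(205,55),(318,270),(160,340)],(125,155),6,40);print([np.linalg.norm(b[i]-b[(i+1)%4]).round(1) for i in range(4)])
L=show("landing",[(58,362),(278,318),(305,425),(92,490)],(280,110),5,8)
O=show("railtopback",[(50,352),(94,508)],(280,110),5,14)
B=show("bar ends top",[(440,243),(485,402)],(280,110),5,63)
S=show("stop near top",[(572,240),(600,341)],(280,110),5,52)
m0=(L[0]+L[3])/2;m1=(L[1]+L[2])/2;mb=B.mean(0);ms=S.mean(0)
for n,a in (("m0",m0),("railback",O.mean(0)),("knee",m1),("bar",mb),("stop",ms)):print(n,a, "from m0",np.linalg.norm(a-m0),np.degrees(np.arctan2(*(a-m0)[::-1])))
# rails far line
E
```

```text
cass body [[540.8, 378.7], [581.2, 303.2], [530.7, 275.1], [490.5, 352.1]]
sides [np.float64(85.6), np.float64(57.8), np.float64(86.8), np.float64(56.9)] cent [535.79200184 327.30102352] yaw [-61.83898806 -62.47356976]
label [[539.5, 374.5], [572.7, 305.3], [530.4, 286.2], [498.4, 352.4]]
[535.24449472 329.59318146] [-64.34762197 -64.18108136]
big [[587.1, 543.8], [621.3, 475.5], [522.7, 418.1], [488.8, 489.3]]
[np.float64(76.4), np.float64(114.2), np.float64(78.8), np.float64(112.3)]
landing [[582.8, 105.5], [610.7, -18.5], [550.2, -33.9], [510.9, 85.3]]
railtopback [[587.6, 110.4], [500.4, 84.4]]
bar ends top [[645.1, -97.7], [558.8, -121.5]]
stop near top [[650.7, -172.7], [595.1, -187.3]]
m0 [546.82981082  95.3766608 ] from m0 0.0 0.0
railback [543.95806678  97.40891553] from m0 3.5180922627958493 144.7140012238074
knee [580.4854387  -26.22194113] from m0 126.17020757283555 -74.52916551953714
bar [ 601.95764663 -109.56430237] from m0 212.2260037455948 -74.9441755890689
stop [ 622.86845307 -180.04046542] from m0 285.7209626977691 -74.56594934929007
```

```bash
python3 - <<'E'
from h import *
import pickle
d=pickle.load(open("scene.pkl","rb")); crop(d,110,120,260,220,5,"pics/s2.png"); crop(d,290,190,350,235,10,"pics/s1.png")
E
```

```text
(no output)
```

View pics/s2.png

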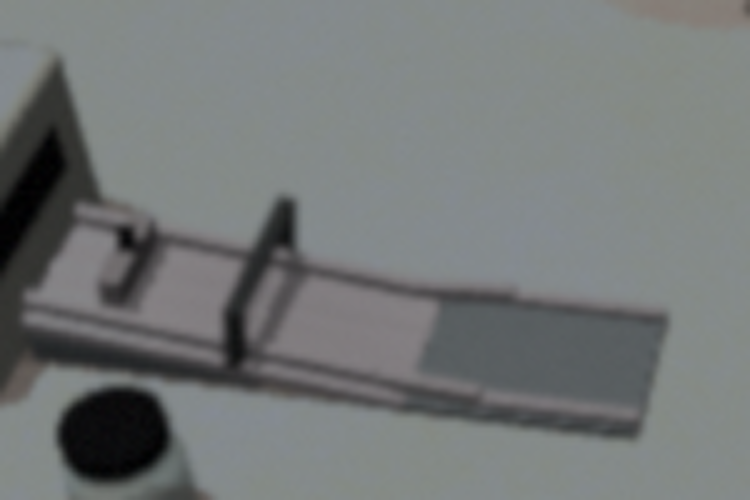

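View pics/s1.png

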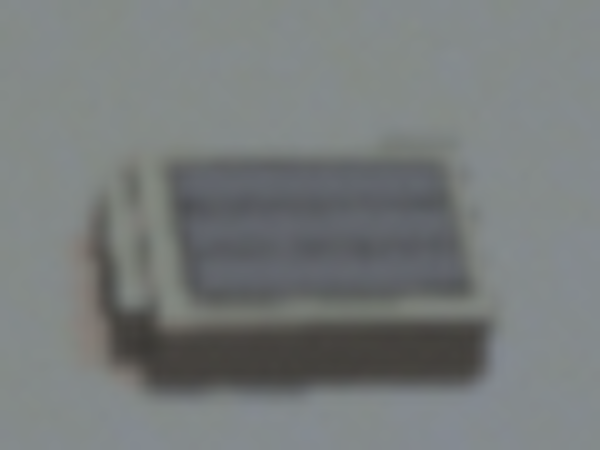

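Candidates (in the 800×600 top view): red block (235,397) is excluded as red. White one at (243,295) measures about 113×77 mm, so it is the large look-alike. White one at (332,307) measures about 86×57 mm, matching the 88×60 body, so it is the cassette. The enlarged crop confirms it, with the nose towards the right (−y world). The ramp heads about −74.8°, with the knee near (580,−26).

```bash
cat >> h.py <<'E'
from scipy.spatial.transform import Rotation as Ro
def Rt(yaw): return Ro.from_euler("xyz",[-90,0,yaw],degrees=True)
def wps(pts_yaws, start=None):
    """list of (pos,Rot) waypoints one per row -> rows, rounded, carried on in rounded pose"""
    s=manip.state()
    p=np.array(s["tool_pos"]) if start is None else np.array(start[0],float)
    R=Ro.from_euler("xyz",s["eef_rot"]) if start is None else start[1]
    rows=[]
    for q,Q in pts_yaws:
        a=R.inv().apply(np.array(q)-p)/40; b=np.degrees((R.inv()*Q).as_rotvec())/4
        r=np.round(np.clip(np.r_[a,b],-1,1),2); rows.append((r+0.0).tolist())
        p=p+R.apply(r[:3]*40); R=R*Ro.from_rotvec(np.radians(r[3:]*4))
    for i in range(0,len(rows),8): print(str(rows[i:i+8]).replace(" ",""))
    print("end",p.round(1),R.as_euler("xyz",degrees=True).round(1))
def line(target,R1,n,smooth=True):
    s=manip.state(); p=np.array(s["tool_pos"]);R0=Ro.from_euler("xyz",s["eef_rot"]); rv=(R0.inv()*R1).as_rotvec()
    out=[]
    for i in range(1,n+1):
        t=i/n; out.append((p+(np.array(target)-p)*t,R0*Ro.from_rotvec(rv*t)))
    return out
def brief():
    s=manip.state(); print(round(s["time_s"],2),s["tool_pos"].round(1),np.degrees(s["eef_rot"]).round(2),"F",s["contact_force"].round(2),"w",round(s["gripper_width"],1),"q",s["qpos"].round(2))
E
python3 - <<'E'
from h import *
s=manip.state();p=s["tool_pos"];R0=Ro.from_euler("xyz",s["eef_rot"]);R1=Rt(27)
# go over body centre
u=np.array([np.cos(np.radians(-63)),np.sin(np.radians(-63))])
T=np.array([535.5,328.5,130])
f=lambda P:(np.hypot(P[0],P[1]),np.arctan2(P[1],P[0]),P[2])
a=np.array(f(p));b=np.array(f(T));rv=(R0.inv()*R1).as_rotvec();n=32;o=[]
for i in range(1,n+1):
    t=i/n;c=a+(b-a)*t;o.append(([c[0]*np.cos(c[1]),c[0]*np.sin(c[1]),c[2]],R0*Ro.from_rotvec(rv*t)))
wps(o)
E
```

```text
[[0.02,0.05,0.82,0.0,-0.78,0.0],[0.02,0.05,0.81,0.0,-0.77,0.0],[0.01,0.04,0.82,0.0,-0.78,0.0],[0.01,0.05,0.83,0.0,-0.77,0.0],[0.01,0.05,0.82,0.0,-0.78,0.0],[0.01,0.05,0.83,0.0,-0.77,0.0],[0.01,0.05,0.83,0.0,-0.78,0.0],[0.0,0.05,0.83,0.0,-0.78,0.0]]
[[0.0,0.05,0.84,0.0,-0.77,0.0],[0.0,0.04,0.83,0.0,-0.78,0.0],[0.0,0.05,0.84,0.0,-0.77,0.0],[-0.01,0.05,0.84,-0.01,-0.78,0.0],[0.0,0.05,0.85,0.0,-0.78,0.0],[-0.01,0.05,0.84,0.0,-0.77,0.0],[-0.01,0.05,0.85,0.0,-0.78,0.0],[-0.02,0.04,0.85,0.0,-0.77,0.0]]
[[-0.01,0.05,0.86,0.0,-0.78,0.0],[-0.02,0.05,0.85,0.0,-0.77,0.0],[-0.02,0.05,0.86,0.0,-0.78,0.0],[-0.02,0.05,0.86,0.0,-0.78,0.0],[-0.03,0.05,0.87,0.0,-0.77,-0.01],[-0.03,0.04,0.86,0.0,-0.78,0.0],[-0.03,0.05,0.87,0.0,-0.77,0.0],[-0.03,0.05,0.87,0.0,-0.78,0.0]]
[[-0.03,0.05,0.87,0.0,-0.78,0.0],[-0.04,0.05,0.87,0.0,-0.77,0.0],[-0.04,0.05,0.88,0.0,-0.78,0.0],[-0.04,0.04,0.88,0.0,-0.77,0.0],[-0.05,0.05,0.88,0.0,-0.78,0.0],[-0.04,0.05,0.88,0.0,-0.77,0.0],[-0.05,0.05,0.89,0.0,-0.78,0.0],[-0.05,0.05,0.89,0.0,-0.78,0.0]]
end [535.6 328.7 129.9] [-90.  -0.  27.]
```

>>> {"name": "arm_command", "arguments": {"plan": [[0.02,0.05,0.82,0,-0.78,0],[0.02,0.05,0.81,0,-0.77,0],[0.01,0.04,0.82,0,-0.78,0],[0.01,0.05,0.83,0,-0.77,0],[0.01,0.05,0.82,0,-0.78,0],[0.01,0.05,0.83,0,-0.77,0],[0.01,0.05,0.83,0,-0.78,0],[0,0.05,0.83,0,-0.78,0]], "grip": 1}}

```text
time_s: 0.92
tool_pos: [407.3, -425.0, 176.2]
eef_rot: [-1.571, -0.0, -0.826]
contact_force: [0.4, -0.3, -0.1]
gripper_width: 85.1
```

>>> {"name": "arm_command", "arguments": {"plan": [[0,0.05,0.84,0,-0.77,0],[0,0.04,0.83,0,-0.78,0],[0,0.05,0.84,0,-0.77,0],[-0.01,0.05,0.84,-0.01,-0.78,0],[0,0.05,0.85,0,-0.78,0],[-0.01,0.05,0.84,0,-0.77,0],[-0.01,0.05,0.85,0,-0.78,0],[-0.02,0.04,0.85,0,-0.77,0]]}}

```text
time_s: 1.58
tool_pos: [564.5, -208.6, 160.8]
eef_rot: [-1.572, 0.0, -0.393]
contact_force: [0.3, 0.1, 0.4]
gripper_width: 85.7
```

>>> {"name": "arm_command", "arguments": {"plan": [[-0.01,0.05,0.86,0,-0.78,0],[-0.02,0.05,0.85,0,-0.77,0],[-0.02,0.05,0.86,0,-0.78,0],[-0.02,0.05,0.86,0,-0.78,0],[-0.03,0.05,0.87,0,-0.77,-0.01],[-0.03,0.04,0.86,0,-0.78,0],[-0.03,0.05,0.87,0,-0.77,0],[-0.03,0.05,0.87,0,-0.78,0]]}}

```text
time_s: 2.25
tool_pos: [612.2, 61.1, 145.1]
eef_rot: [-1.572, -0.0, 0.041]
contact_force: [0.1, -0.1, 0.1]
gripper_width: 85.3
```

>>> {"name": "arm_command", "arguments": {"plan": [[-0.03,0.05,0.87,0,-0.78,0],[-0.04,0.05,0.87,0,-0.77,0],[-0.04,0.05,0.88,0,-0.78,0],[-0.04,0.04,0.88,0,-0.77,0],[-0.05,0.05,0.88,0,-0.78,0],[-0.04,0.05,0.88,0,-0.77,0],[-0.05,0.05,0.89,0,-0.78,0],[-0.05,0.05,0.89,0,-0.78,0]]}}

```text
time_s: 2.92
tool_pos: [535.0, 329.9, 129.2]
eef_rot: [-1.572, 0.0, 0.474]
contact_force: [0.6, 0.3, -0.2]
gripper_width: 85.5
```

```bash
python3 - <<'E'
from h import *
brief()
d=eyes.get_image("wrist"); crop(d,0,0,512,384,1.56,"pics/w1.png")
import pickle; pickle.dump(d,open("w1.pkl","wb"))
brief()
print(proj(d,[[535.5,328.5,30],[535.5+48*.454,328.5-48*.891,30]]))
E
```

```text
2.92 [535.  329.9 129.2] [-90.05   0.    27.17] F [ 0.62  0.33 -0.23] w 85.5 q [ 0.45  0.51  0.12  1.18 -0.    1.55]
2.97 [530.8 336.  128.8] [-8.972e+01  7.000e-02  2.765e+01] F [-2.64  3.74 -0.35] w 85.4 q [0.46 0.51 0.12 1.18 0.   1.55]
[[258.84939549 182.90780331]
 [258.72319738 229.48606996]]
```

View pics/w1.png

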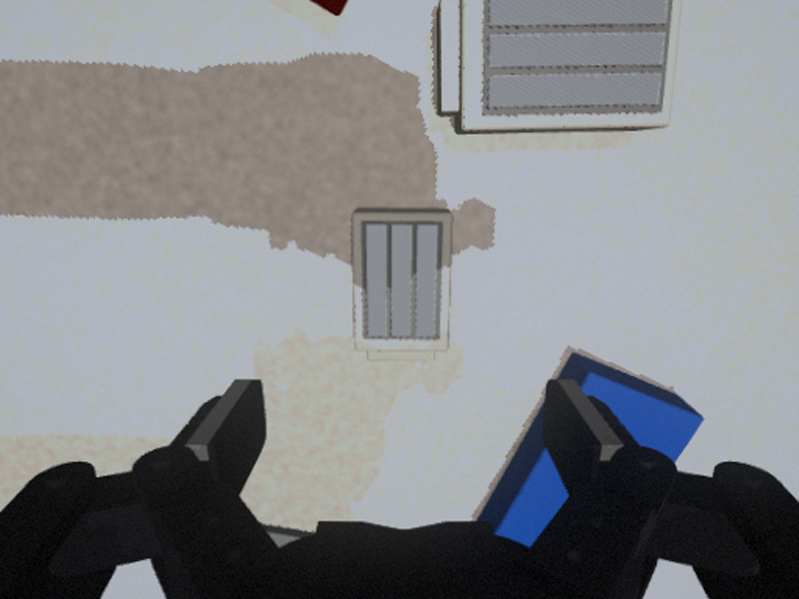

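```bash
python3 - <<'E'
from h import *
import pickle
brief()
d=eyes.get_image("wrist"); crop(d,200,110,320,260,4,"pics/w2.png"); pickle.dump(d,open("w2.pkl","wb")); brief()
d=pickle.load(open("w1.pkl","rb"))
c=cast(d,np.array([(355,210),(450,210),(448,349),(356,349)])/1.5625,30)[:,:2]; print(c.round(1),[np.linalg.norm(c[i]-c[(i+1)%4]).round(1) for i in range(4)],c.mean(0),np.degrees([np.arctan2(*(c[3]-c[0])[::-1]),np.arctan2(*(c[2]-c[1])[::-1])]))
E
```

```text
2.97 [530.8 336.  128.8] [-8.972e+01  7.000e-02  2.765e+01] F [-2.64  3.74 -0.35] w 85.4 q [0.46 0.51 0.12 1.18 0.   1.55]
3.02 [532.4 332.8 128.9] [-8.993e+01  8.000e-02  2.744e+01] F [ 0.31  0.09 -0.36] w 85.4 q [0.46 0.51 0.12 1.18 0.   1.55]
[[489.  356. ]
 [538.3 381.3]
 [579.  304.2]
 [527.1 277.6]] [np.float64(55.4), np.float64(87.1), np.float64(58.4), np.float64(87.2)] [533.32859565 329.77641591] [-64.10129839 -62.14655067]
```

View pics/w2.png

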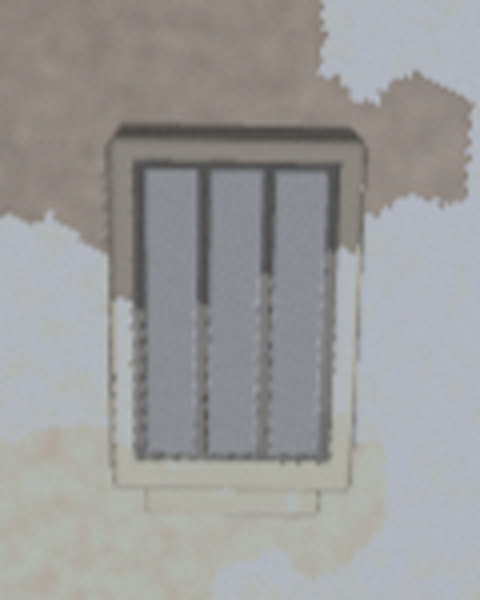

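```bash
python3 - <<'E'
from h import *
import pickle
d=pickle.load(open("w2.pkl","rb"))
c=cast(d,(np.array([(108,142),(363,145),(352,490),(115,487)])+.5)/4-.5+np.array([200,110]),30)[:,:2]; print(c.round(1),[np.linalg.norm(c[i]-c[(i+1)%4]).round(1) for i in range(4)],c.mean(0),np.degrees([np.arctan2(*(c[3]-c[0])[::-1]),np.arctan2(*(c[2]-c[1])[::-1])]))
l=cast(d,(np.array([(137,163),(338,165),(328,460),(138,458)])+.5)/4-.5+np.array([200,110]),30)[:,:2]; print(l.mean(0),np.degrees([np.arctan2(*(l[3]-l[0])[::-1]),np.arctan2(*(l[2]-l[1])[::-1])]))
brief()
wps(line([534.5,329,55],Rt(26.8),5))
E
```

```text
[[488.  353.1]
 [540.2 379.7]
 [579.7 303.6]
 [527.1 276.9]] [np.float64(58.6), np.float64(85.8), np.float64(59.1), np.float64(85.7)] [533.73789513 328.32111002] [-62.87479549 -62.54807459]
[533.14993879 329.80792972] [-63.46806497 -62.98245026]
3.02 [532.4 332.8 128.9] [-8.993e+01  8.000e-02  2.744e+01] F [ 0.31  0.09 -0.36] w 85.4 q [0.46 0.51 0.12 1.18 0.   1.55]
[[0.0,0.37,-0.02,0.0,0.03,0.0],[0.0,0.37,-0.02,-0.01,0.03,-0.01],[0.0,0.37,-0.03,0.0,0.04,0.0],[0.0,0.37,-0.02,0.0,0.03,-0.01],[0.0,0.37,-0.02,-0.01,0.03,0.0]]
end [534.3 328.9  54.9] [-90.    0.   26.8]
```

>>> {"name": "arm_command", "arguments": {"plan": [[0,0.4,0,0,0,0],[0,0.4,0,0,0,0],[0,0.4,0,0,0,0],[0,0.4,0,0,0,0],[0,0.4,0,0,0,0],[0,0,0,0,0,0],[0,0,0,0,0,0],[0,0,0,0,0,0]]}}

```text
time_s: 3.68
tool_pos: [536.3, 328.1, 50.4]
eef_rot: [-1.572, -0.001, 0.471]
contact_force: [0.2, -0.3, 0.7]
gripper_width: 85.6
```

```bash
python3 - <<'E'
from h import *
import pickle
brief()
d=eyes.get_image("wrist"); crop(d,0,0,512,384,1.56,"pics/w3.png");
wps(line([534,328.7,5],Rt(27),6))
E
```

```text
3.68 [536.3 328.1  50.4] [-9.005e+01 -4.000e-02  2.698e+01] F [ 0.22 -0.3   0.73] w 85.6 q [ 0.45  0.56 -0.01  1.   -0.    1.55]
[[-0.01,0.19,0.01,0.0,0.0,0.0],[-0.01,0.19,0.0,0.0,0.0,0.01],[-0.01,0.19,0.01,0.01,0.0,0.0],[-0.01,0.2,0.01,0.0,0.0,0.01],[-0.01,0.19,0.0,0.0,0.0,0.0],[-0.01,0.19,0.01,0.0,0.0,0.01]]
end [533.9 328.7   4.9] [-90.   0.  27.]
```

View pics/w3.png

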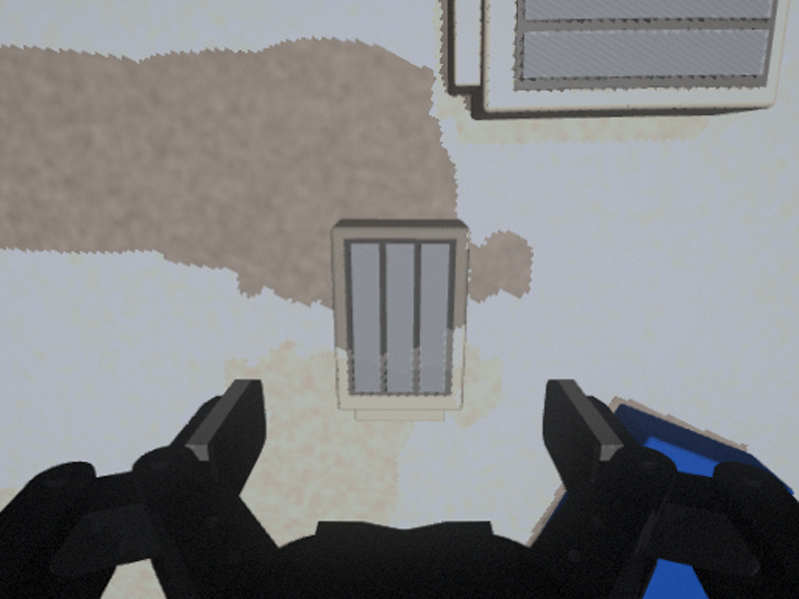

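>>> {"name": "arm_command", "arguments": {"plan": [[-0.01,0.19,0.01,0,0,0],[-0.01,0.19,0,0,0,0],[-0.01,0.19,0.01,0,0,0],[-0.01,0.2,0.01,0,0,0],[-0.01,0.19,0,0,0,0],[-0.01,0.19,0.01,0,0,0],[0,0,0,0,0,0],[0,0,0,0,0,0]]}}

```text
time_s: 4.4
tool_pos: [532.1, 328.2, 2.7]
eef_rot: [-1.572, 0.002, 0.472]
contact_force: [0.3, 0.5, 0.5]
gripper_width: 85.1
```

>>> {"name": "arm_command", "arguments": {"plan": [[0,0,0,0,0,0],[0,0,0,0,0,0],[0,0,0,0,0,0],[0,0,0,0,0,0],[0,0,0,0,0,0],[0,0,0,0,0,0],[0,0,0,0,0,0],[0,0,0,0,0,0]], "grip": -1}}

```text
time_s: 5.07
tool_pos: [532.8, 328.5, 3.6]
eef_rot: [-1.572, 0.0, 0.471]
contact_force: [0.5, 0.6, -0.6]
gripper_width: -0.1
```

```bash
python3 - <<'E'
from h import *
brief()
d=eyes.get_image("wrist"); crop(d,0,0,512,384,1.56,"pics/w4.png");
E
```

```text
5.07 [532.8 328.5   3.6] [-90.05   0.    27.01] F [ 0.46  0.62 -0.64] w -0.1 q [ 0.45  0.59 -0.08  0.9  -0.    1.55]
```

View pics/w4.png

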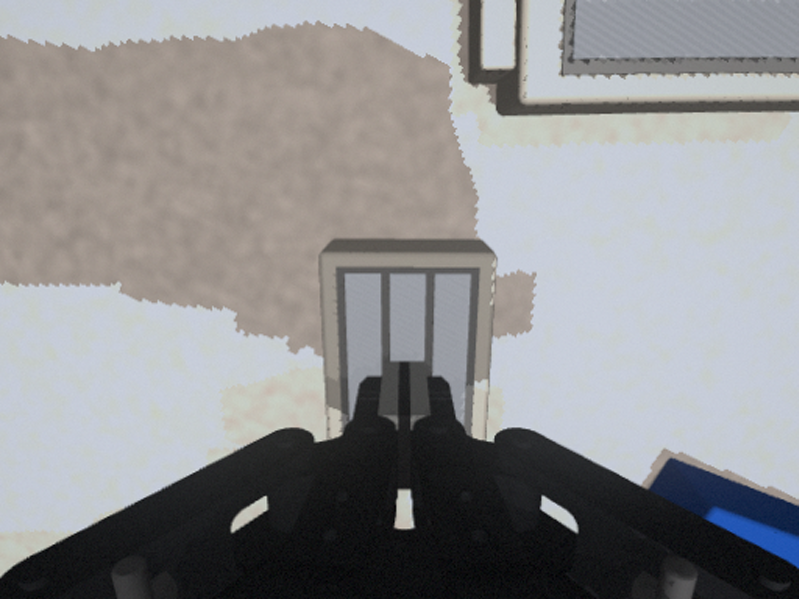

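```bash
python3 - <<'E'
from h import *
d=eyes.get_image("wrist"); s=manip.state(); R=Ro.from_euler("xyz",s["eef_rot"]); p=s["tool_pos"]
for v in [(0,0,0),(0,-19,0),(0,0,-11),(0,0,11),(0,-60,0)]: print(v,proj(d,[p+R.apply(v)])*1.5625)
Rc=cv2.Rodrigues(np.array(d["rvec"]))[0]; c=-Rc.T@np.array(d["tvec"]); print("cam in tool",R.inv().apply(c-p), "axis",R.inv().apply(Rc[2]))
d=eyes.get_image("top"); crop(d,125,135,245,225,6,"pics/t3.png")
d=eyes.get_image("scene"); crop(d,270,160,390,250,6,"pics/s3.png")
E
```

```text
(0, 0, 0) [[404.84303444 344.2313508 ]]
(0, -19, 0) [[404.86689213 363.29598652]]
(0, 0, -11) [[404.84214543 368.91514707]]
(0, 0, 11) [[404.84382474 318.71656935]]
(0, -60, 0) [[404.9393603  421.53400196]]
cam in tool [-8.68410244e-02 -1.81527492e+02  7.23985683e+01] axis [-7.69654318e-04  9.59180977e-01 -2.82791904e-01]
```

View pics/t3.png

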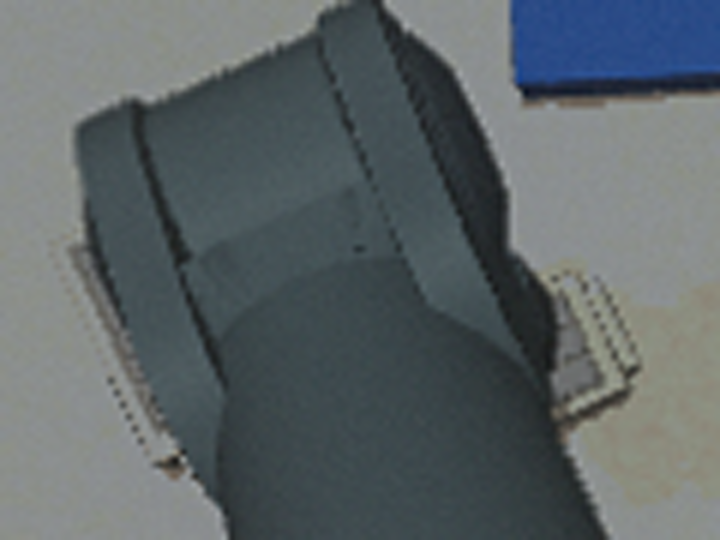

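View pics/s3.png

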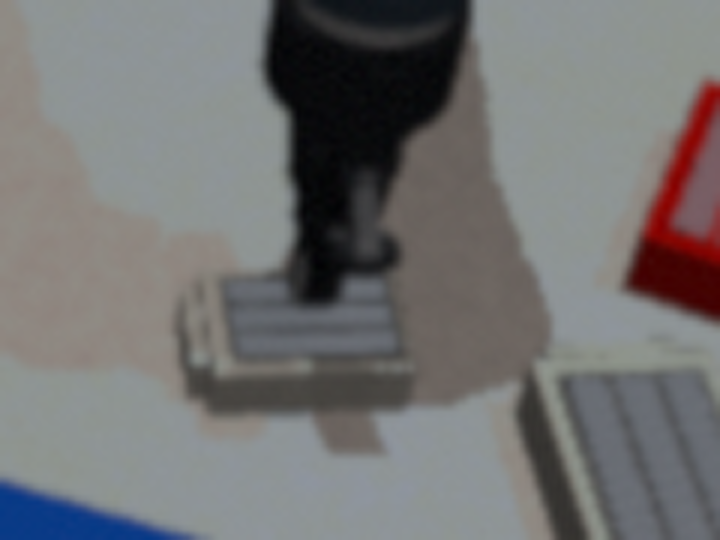

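```bash
python3 - <<'E'
from h import *
s=manip.state(); p=s["tool_pos"]; print(p, s["contact_force"])
d=eyes.get_image("scene")
for z in (0,15,30,40,50): 
    print(z,(proj(d,[p[0],p[1],p[2]+z])-[270,160])*6)
d=eyes.get_image("wrist"); crop(d,180,130,340,310,4,"pics/w5.png")
E
```

```text
[532.79446941 328.52547453   3.57216467] [ 0.13591118  0.67563332 -0.00204411]
0 [[300.75811177 353.71136248]]
15 [[305.1892308  331.66183982]]
30 [[309.71750317 309.14451505]]
40 [[312.79196663 293.8654086 ]]
50 [[315.91211626 278.36668437]]
```

View pics/w5.png

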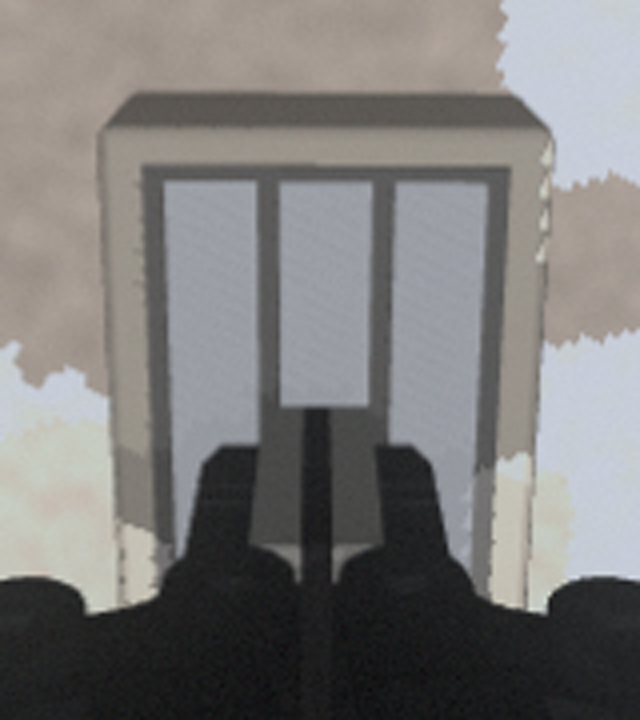

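Grip missed: the opening reads −0.1. Both the scene and wrist views show the shut tips about 35–40 mm above the reported TCP height, still over the cassette's top. I'll find the true offset by touching the cassette's top gently (z = 30).

>>> {"name": "arm_command", "arguments": {"plan": [[0,0.03,0,0,0,0],[0,0.03,0,0,0,0],[0,0.03,0,0,0,0],[0,0.03,0,0,0,0],[0,0,0,0,0,0]]}}

```text
time_s: 5.78
tool_pos: [532.5, 328.4, -1.6]
eef_rot: [-1.572, 0.001, 0.471]
contact_force: [-0.4, -0.2, -0.2]
gripper_width: 0.1
```

```bash
python3 - <<'E'
from h import *
brief()
d=eyes.get_image("scene"); crop(d,290,170,350,230,10,"pics/s4.png")
E
```

```text
5.78 [532.5 328.4  -1.6] [-9.005e+01  4.000e-02  2.701e+01] F [-0.35 -0.23 -0.2 ] w 0.1 q [ 0.45  0.6  -0.09  0.89 -0.    1.55]
```

View pics/s4.png

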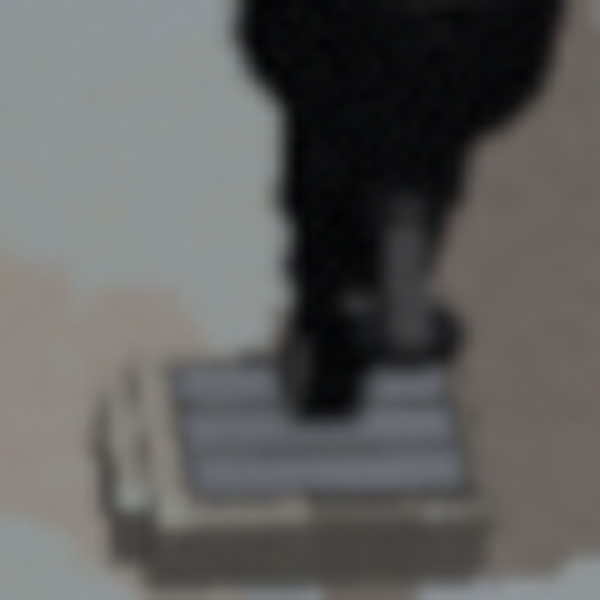

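>>> {"name": "arm_command", "arguments": {"plan": [[0,0.03,0,0,0,0],[0,0.03,0,0,0,0],[0,0.03,0,0,0,0],[0,0,0,0,0,0]]}}

```text
time_s: 6.17
tool_pos: [532.6, 328.4, -5.2]
eef_rot: [-1.572, 0.001, 0.471]
contact_force: [0.5, -0.0, -0.4]
gripper_width: 0.3
```

>>> {"name": "arm_command", "arguments": {"plan": [[0,0.03,0,0,0,0],[0,0.03,0,0,0,0],[0,0,0,0,0,0]]}}

```text
time_s: 6.42
tool_pos: [532.7, 328.4, -7.5]
eef_rot: [-1.572, 0.0, 0.471]
contact_force: [0.9, -0.2, -0.4]
gripper_width: 0.2
```

>>> {"name": "arm_command", "arguments": {"plan": [[0,0.03,0,0,0,0],[0,0.02,0,0,0,0],[0,0,0,0,0,0]]}}

```text
time_s: 6.67
tool_pos: [532.9, 328.6, -9.1]
eef_rot: [-1.572, -0.0, 0.471]
contact_force: [0.1, 0.0, 1.1]
gripper_width: -0.2
```

>>> {"name": "arm_command", "arguments": {"plan": [[0,0.03,0,0,0,0],[0,0.02,0,0,0,0],[0,0,0,0,0,0]]}}

```text
time_s: 6.92
tool_pos: [533.0, 328.6, -9.2]
eef_rot: [-1.572, -0.001, 0.471]
contact_force: [-3.7, -2.1, 12.2]
gripper_width: -0.4
```

```bash
python3 - <<'E'
from h import *
brief()
d=eyes.get_image("scene"); crop(d,290,170,350,230,10,"pics/s5.png")
E
```

```text
6.92 [533.  328.6  -9.2] [-9.006e+01 -5.000e-02  2.701e+01] F [-3.66 -2.12 12.24] w -0.4 q [ 0.45  0.6  -0.1   0.87 -0.    1.55]
```

View pics/s5.png

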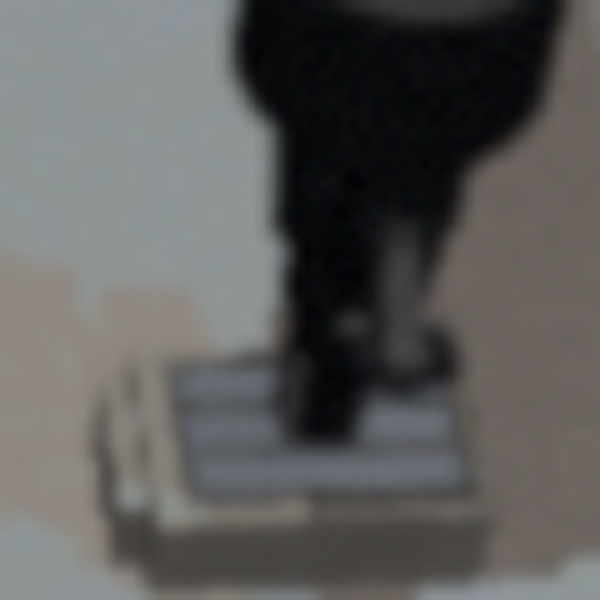

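Contact came at reported z = −9.2, on the cassette's top at 30. So the real shut tips lie 39 mm behind the reported TCP. I'll correct for that: lift, open, and descend to a reported z of about −35.

>>> {"name": "arm_command", "arguments": {"plan": [[0,-0.4,0,0,0,0],[0,-0.5,0,0,0,0],[0,0,0,0,0,0],[0,0,0,0,0,0],[0,0,0,0,0,0],[0,0,0,0,0,0],[0,0,0,0,0,0],[0,0,0,0,0,0]], "grip": 1}}

```text
time_s: 7.63
tool_pos: [532.0, 328.2, 23.8]
eef_rot: [-1.572, 0.002, 0.471]
contact_force: [0.5, 0.7, -0.1]
gripper_width: 85.6
```

```bash
python3 - <<'E'
from h import *
brief()
d=eyes.get_image("wrist"); crop(d,180,130,340,310,4,"pics/w6.png"); import pickle; pickle.dump(d,open("w6.pkl","wb"))
E
```

```text
7.63 [532.  328.2  23.8] [-90.04   0.11  27.01] F [ 0.45  0.72 -0.15] w 85.6 q [ 0.45  0.57 -0.06  0.94 -0.    1.55]
```

View pics/w6.png

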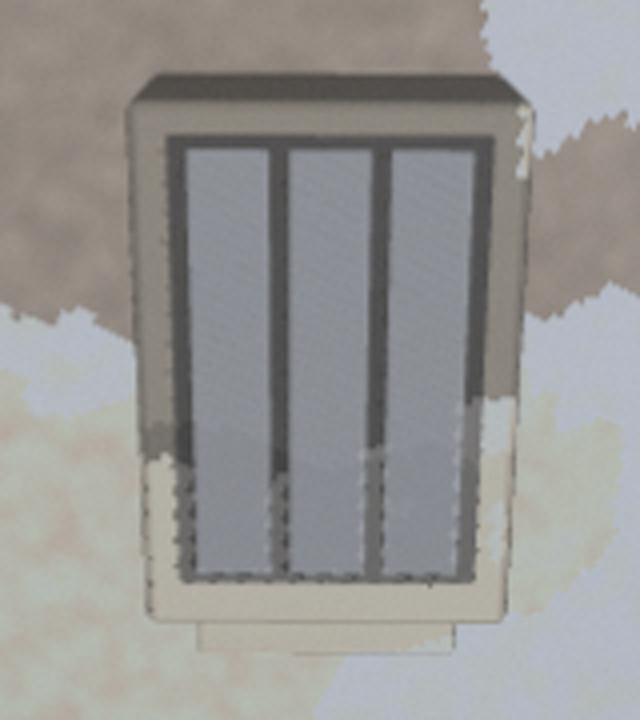

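```bash
python3 - <<'E'
from h import *
import pickle
d=pickle.load(open("w6.pkl","rb"))
c=cast(d,(np.array([(128,103),(532,103),(508,620),(147,620)])+.5)/4-.5+np.array([180,130]),30)[:,:2]; print(c.round(1),[np.linalg.norm(c[i]-c[(i+1)%4]).round(1) for i in range(4)],c.mean(0),np.degrees([np.arctan2(*(c[3]-c[0])[::-1]),np.arctan2(*(c[2]-c[1])[::-1])]))
brief()
wps(line([c[:,0].mean(),c[:,1].mean(),-35],Rt(27),8))
E
```

```text
[[488.1 353.9]
 [540.2 380.5]
 [579.7 304. ]
 [526.5 276.8]] [np.float64(58.5), np.float64(86.0), np.float64(59.7), np.float64(86.1)] [533.62754815 328.78791753] [-63.48776549 -62.70625184]
7.68 [532.2 328.2  23.9] [-9.004e+01  9.000e-02  2.701e+01] F [ 0.67  0.52 -0.49] w 85.2 q [ 0.45  0.57 -0.06  0.94 -0.    1.55]
[[0.0,0.18,0.0,0.0,0.0,0.0],[0.01,0.19,0.0,0.0,0.0,-0.01],[0.0,0.18,0.0,0.0,0.0,0.0],[0.01,0.19,0.0,0.01,0.0,0.0],[0.0,0.18,0.0,0.0,0.0,0.0],[0.01,0.19,0.0,0.0,0.0,-0.01],[0.0,0.18,0.0,0.0,0.0,0.0],[0.01,0.18,0.0,0.0,0.0,0.0]]
end [533.6 328.9 -34.9] [-90.   0.  27.]
```

>>> {"name": "arm_command", "arguments": {"plan": [[0.01,0.18,0,0,0,0],[0.01,0.19,0,0,0,0],[0,0.18,0,0,0,0],[0.01,0.19,0,0,0,0],[0.01,0.18,0,0,0,0],[0,0.19,0,0,0,0],[0,0.18,0,0,0,0],[0,0,0,0,0,0]]}}

```text
time_s: 8.35
tool_pos: [532.8, 328.5, -28.9]
eef_rot: [-1.572, 0.003, 0.471]
contact_force: [0.1, -0.2, -0.5]
gripper_width: 85.1
```

>>> {"name": "arm_command", "arguments": {"plan": [[0,0.18,0,0,0,0],[0,0,0,0,0,0],[0,0,0,0,0,0]]}}

```text
time_s: 8.6
tool_pos: [534.0, 329.1, -34.3]
eef_rot: [-1.572, 0.001, 0.471]
contact_force: [0.1, 0.2, -0.4]
gripper_width: 85.4
```

>>> {"name": "arm_command", "arguments": {"plan": [[0,0,0,0,0,0],[0,0,0,0,0,0],[0,0,0,0,0,0],[0,0,0,0,0,0],[0,0,0,0,0,0],[0,0,0,0,0,0]], "grip": -1}}

```text
time_s: 9.1
tool_pos: [535.0, 329.6, -33.2]
eef_rot: [-1.572, -0.002, 0.471]
contact_force: [0.7, 0.1, 6.0]
gripper_width: 58.9
```

```bash
python3 - <<'E'
from h import *
brief()
d=eyes.get_image("wrist"); crop(d,0,0,512,384,1.56,"pics/w7.png")
E
```

```text
9.1 [535.  329.6 -33.2] [-9.005e+01 -9.000e-02  2.701e+01] F [0.71 0.11 6.04] w 58.9 q [ 0.45  0.63 -0.12  0.82 -0.    1.55]
```

View pics/w7.png

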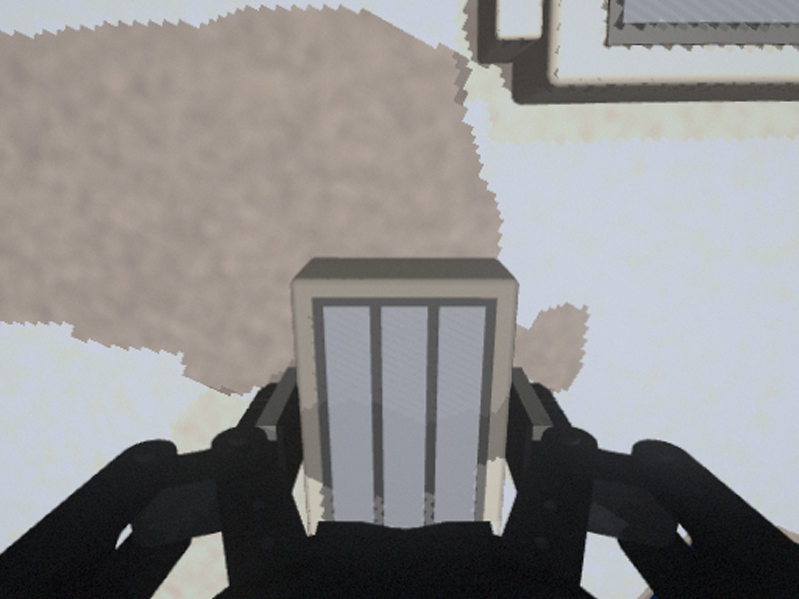

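```bash
python3 - <<'E'
from h import *
s=manip.state();p=np.array([534,329,-35.]);R0=Rt(27)
R1=Rt(15.2);o=[]
for i in range(1,5): o.append((p+[0,0,i*18.],R0))
q=o[-1][0];T=np.array([562.7,38.4,37]);rv=(R0.inv()*R1).as_rotvec()
for t in [.04,.12,.22,.32,.42,.52,.62,.72,.82,.9,.96,1]: o.append((q+(T-q)*t,R0*Ro.from_rotvec(rv*t)))
wps(o,(p,R0))
E
```

```text
[[0.0,-0.45,0.0,0.0,0.0,0.0],[0.0,-0.45,0.0,0.0,0.0,0.0],[0.0,-0.45,0.0,0.0,0.0,0.0],[0.0,-0.45,0.0,0.0,0.0,0.0],[-0.11,0.0,-0.27,0.0,0.12,0.0],[-0.2,0.0,-0.55,0.0,0.23,0.0],[-0.25,0.0,-0.68,0.0,0.3,0.0],[-0.24,0.0,-0.7,0.0,0.29,0.0]]
[[-0.22,0.0,-0.69,0.0,0.3,0.0],[-0.21,0.0,-0.7,0.0,0.29,0.0],[-0.19,0.0,-0.71,0.0,0.3,0.0],[-0.17,0.0,-0.7,0.0,0.29,0.0],[-0.17,0.0,-0.72,0.0,0.3,0.0],[-0.12,0.0,-0.57,0.0,0.24,0.0],[-0.08,0.0,-0.43,0.0,0.17,0.0],[-0.05,0.0,-0.29,0.0,0.12,0.0]]
end [562.7  38.2  37. ] [-90.    0.   15.2]
```

>>> {"name": "arm_command", "arguments": {"plan": [[0,-0.45,0,0,0,0],[0,-0.45,0,0,0,0],[0,-0.45,0,0,0,0],[0,-0.45,0,0,0,0],[0,0,0,0,0,0]]}}

```text
time_s: 9.57
tool_pos: [536.2, 330.3, 40.9]
eef_rot: [-1.572, -0.005, 0.472]
contact_force: [1.0, -0.8, -1.9]
gripper_width: 58.8
```

>>> {"name": "arm_command", "arguments": {"plan": [[-0.11,0,-0.27,0,0.12,0],[-0.2,0,-0.55,0,0.23,0],[-0.25,0,-0.68,0,0.3,0],[-0.24,0,-0.7,0,0.29,0]]}}

```text
time_s: 9.9
tool_pos: [541.6, 234.3, 35.7]
eef_rot: [-1.572, 0.004, 0.406]
contact_force: [0.2, -0.4, -2.6]
gripper_width: 58.7
```

>>> {"name": "arm_command", "arguments": {"plan": [[-0.22,0,-0.69,0,0.3,0],[-0.21,0,-0.7,0,0.29,0],[-0.19,0,-0.71,0,0.3,0],[-0.17,0,-0.7,0,0.29,0],[-0.17,0,-0.72,0,0.3,0],[-0.12,0,-0.57,0,0.24,0],[-0.08,0,-0.43,0,0.17,0],[-0.05,0,-0.29,0,0.12,0]]}}

```text
time_s: 10.57
tool_pos: [561.0, 35.8, 36.1]
eef_rot: [-1.571, 0.004, 0.262]
contact_force: [-0.1, -0.3, -1.7]
gripper_width: 58.6
```

>>> {"name": "arm_command", "arguments": {"plan": [[0,0,0,0,0,0],[0,0,0,0,0,0]]}}

```text
time_s: 10.73
tool_pos: [561.8, 38.2, 37.0]
eef_rot: [-1.57, 0.002, 0.264]
contact_force: [0.7, 0.9, -3.0]
gripper_width: 58.9
```

```bash
python3 - <<'E'
from h import *
import pickle
brief()
d=eyes.get_image("wrist"); crop(d,0,0,512,384,1.56,"pics/w8.png"); pickle.dump(d,open("w8.pkl","wb"))
d=eyes.get_image("scene"); crop(d,110,100,270,220,5,"pics/s8.png")
d=eyes.get_image("top"); crop(d,250,100,430,220,4.4,"pics/t8.png");pickle.dump(d,open("t8.pkl","wb"))
E
```

```text
10.73 [561.8  38.2  37. ] [-89.97   0.11  15.15] F [ 0.67  0.93 -3.01] w 58.9 q [-0.04  0.45 -0.23  0.9  -0.    1.26]
```

View pics/w8.png

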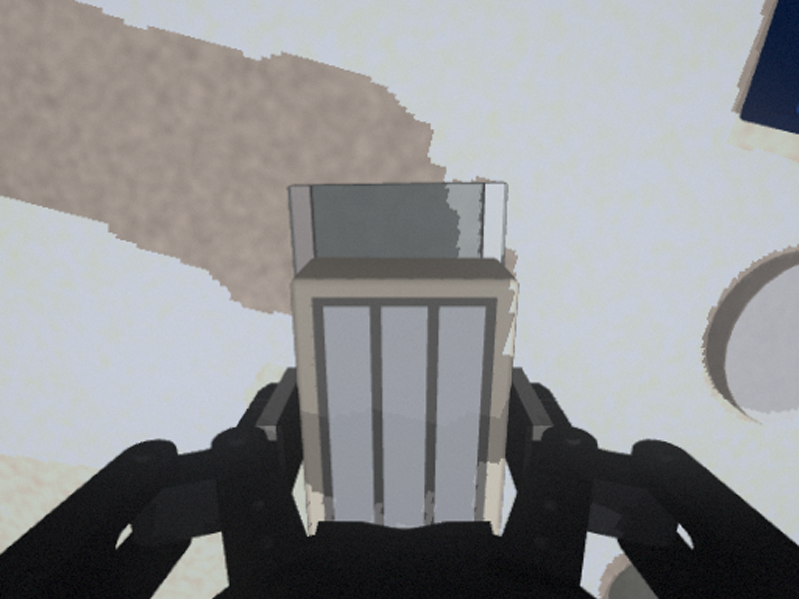

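View pics/s8.png

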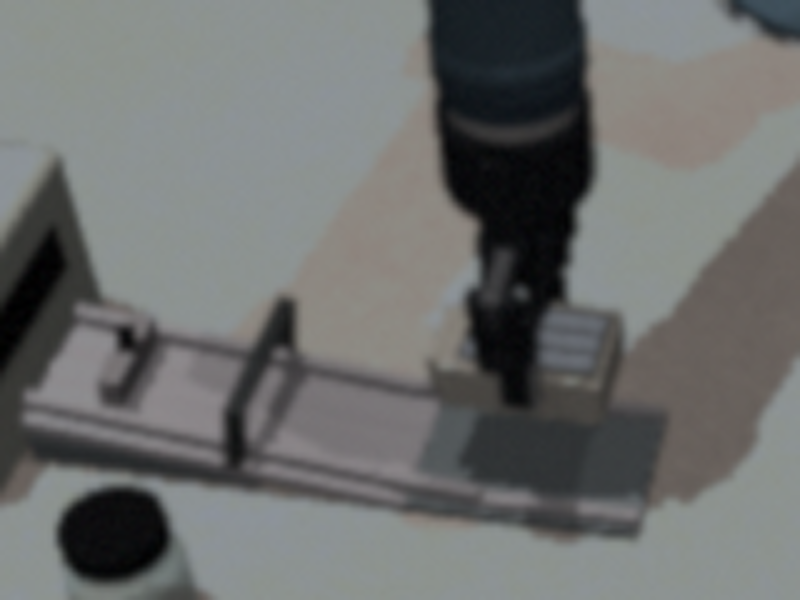

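View pics/t8.png

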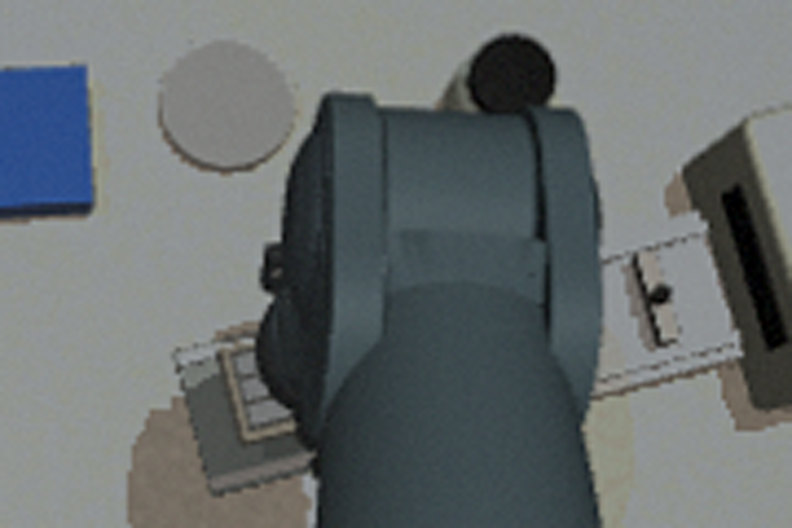

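```bash
python3 - <<'E'
from h import *
import pickle
d=pickle.load(open("w8.pkl","rb"))
crop(d,170,105,350,185,4.4,"pics/w8b.png")
f=lambda pts,z:cast(d,np.array(pts)/1.5625,z)[:,:2]
i=f([(311,187),(484,184)],8);o=f([(290,186),(507,183)],14)
print(i.round(1),np.linalg.norm(i[0]-i[1]),i.mean(0)); print(o.round(1),np.linalg.norm(o[0]-o[1]),o.mean(0))
for a in(i,o): v=a[1]-a[0]; print(np.degrees(np.arctan2(v[1],v[0])))
E
```

```text
[[506.5  86.6]
 [578.3 107.3]] 74.71099167627933 [542.39964782  96.98190026]
[[498.9  85.4]
 [586.5 110.3]] 91.0480035310682 [542.68841001  97.83134577]
16.09541692955729
15.899820725382481
```

View pics/w8b.png

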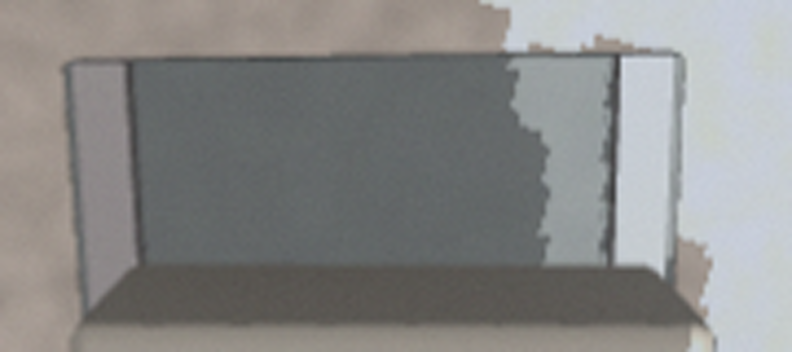

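```bash
python3 - <<'E'
from h import *
wps(line([559.2,38.3,-17],Rt(15.8),7))
E
```

```text
[[-0.01,0.2,0.0,0.0,-0.02,0.0],[-0.01,0.19,0.0,0.0,-0.02,0.0],[-0.02,0.2,0.0,0.0,-0.01,0.0],[-0.01,0.19,-0.01,0.0,-0.02,-0.01],[-0.01,0.2,0.0,0.0,-0.02,0.0],[-0.01,0.19,0.0,0.0,-0.02,0.0],[-0.01,0.2,0.0,0.0,-0.02,0.0]]
end [559.4  38.3 -17.1] [-90.    0.   15.8]
```

>>> {"name": "arm_command", "arguments": {"plan": [[-0.01,0.2,0,0,-0.02,0],[-0.02,0.19,0,0,-0.02,0],[-0.02,0.2,0,0,-0.02,0],[-0.01,0.19,0,0,-0.02,0],[-0.01,0.2,0,0,-0.02,0],[-0.01,0.19,0,0,-0.02,0],[0,0.2,0,0,-0.02,0],[0,0,0,0,0,0]]}}

```text
time_s: 11.55
tool_pos: [558.2, 37.6, -18.7]
eef_rot: [-1.571, 0.003, 0.275]
contact_force: [-0.6, -0.4, -3.0]
gripper_width: 58.7
```

>>> {"name": "arm_command", "arguments": {"plan": [[0,0,0,0,0,0],[0,0,0,0,0,0]]}}

```text
time_s: 11.72
tool_pos: [560.2, 37.6, -16.4]
eef_rot: [-1.572, -0.0, 0.275]
contact_force: [0.7, -0.2, -2.8]
gripper_width: 58.9
```

```bash
python3 - <<'E'
from h import *
import pickle
brief()
d=eyes.get_image("wrist"); crop(d,170,90,350,250,4.4,"pics/w9.png"); pickle.dump(d,open("w9.pkl","wb"))
E
```

```text
11.72 [560.2  37.6 -16.4] [-9.005e+01 -3.000e-02  1.577e+01] F [ 0.68 -0.16 -2.84] w 58.9 q [-0.05  0.5  -0.3   0.77 -0.    1.25]
```

View pics/w9.png

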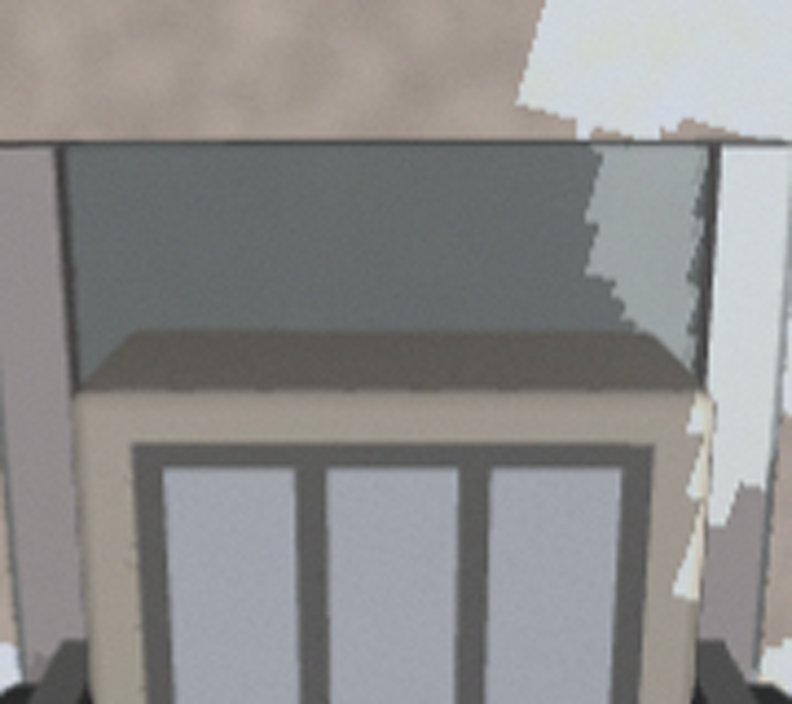

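>>> {"name": "arm_command", "arguments": {"plan": [[-0.01,0.05,0,0,0,0],[0,0.05,0,0,0,0],[0,0.05,0,0,0,0],[0,0.03,0,0,0,0],[0,0,0,0,0,0],[0,0,0,0,0,0]]}}

```text
time_s: 12.27
tool_pos: [559.3, 37.5, -23.9]
eef_rot: [-1.572, 0.0, 0.275]
contact_force: [-0.2, -1.1, -2.7]
gripper_width: 59.0
```

>>> {"name": "arm_command", "arguments": {"plan": [[0,0.03,0,0,0,0],[0,0,0,0,0,0]]}}

```text
time_s: 12.43
tool_pos: [559.5, 37.5, -25.1]
eef_rot: [-1.572, -0.0, 0.275]
contact_force: [0.4, 0.3, -1.9]
gripper_width: 58.8
```

>>> {"name": "arm_command", "arguments": {"plan": [[0,0.03,0,0,0,0],[0,0,0,0,0,0]]}}

```text
time_s: 12.6
tool_pos: [559.6, 37.5, -25.2]
eef_rot: [-1.572, -0.0, 0.275]
contact_force: [-2.8, -0.2, 4.7]
gripper_width: 58.6
```

Touched down at −25.2 as expected. Now release, lift and go behind.

>>> {"name": "arm_command", "arguments": {"plan": [[0,-0.02,0,0,0,0],[0,0,0,0,0,0],[0,0,0,0,0,0],[0,0,0,0,0,0],[0,0,0,0,0,0],[0,0,0,0,0,0],[0,0,0,0,0,0],[0,0,0,0,0,0]], "grip": 1}}

```text
time_s: 13.27
tool_pos: [559.5, 37.5, -25.4]
eef_rot: [-1.572, -0.0, 0.275]
contact_force: [-0.9, 0.8, 0.8]
gripper_width: 85.2
```

>>> {"name": "arm_command", "arguments": {"plan": [[0,-0.25,0,0,0,0],[0,-0.5,0,0,0,0],[0,-0.5,0,0,0,0],[0,-0.4,0,0,0,0],[0,0,0.4,0,0,0],[0,0,0.7,0,0,0],[0,0,0.6,0,0,0],[0,0,0,0,0,0]]}}

```text
time_s: 13.93
tool_pos: [539.7, 106.4, 41.4]
eef_rot: [-1.57, -0.0, 0.279]
contact_force: [-0.2, 0.4, 0.8]
gripper_width: 85.3
```

>>> {"name": "arm_command", "arguments": {"plan": [[0,0,0,-1,0,0],[0,0,0,-1,0,0],[0,0,0,-1,0,0],[0,0,0,0,0,0],[0,0,0,0,0,0],[0,0,0,0,0,0]], "grip": -0.4}}

```text
time_s: 14.43
tool_pos: [541.4, 102.6, 41.0]
eef_rot: [-1.78, -0.0, 0.275]
contact_force: [0.3, -0.1, 0.5]
gripper_width: 25.9
```

```bash
python3 - <<'E'
from h import *
import pickle
brief()
d=eyes.get_image("wrist"); crop(d,0,0,512,384,1.56,"pics/w10.png"); pickle.dump(d,open("w10.pkl","wb"))
d=eyes.get_image("scene"); crop(d,110,100,270,220,5,"pics/s10.png");pickle.dump(d,open("s10.pkl","wb"))
E
```

```text
14.43 [541.4 102.6  41. ] [-1.0201e+02 -2.0000e-02  1.5760e+01] F [ 0.3  -0.13  0.48] w 25.9 q [ 0.2   0.42 -0.28  0.85 -0.21  1.5 ]
```

View pics/w10.png

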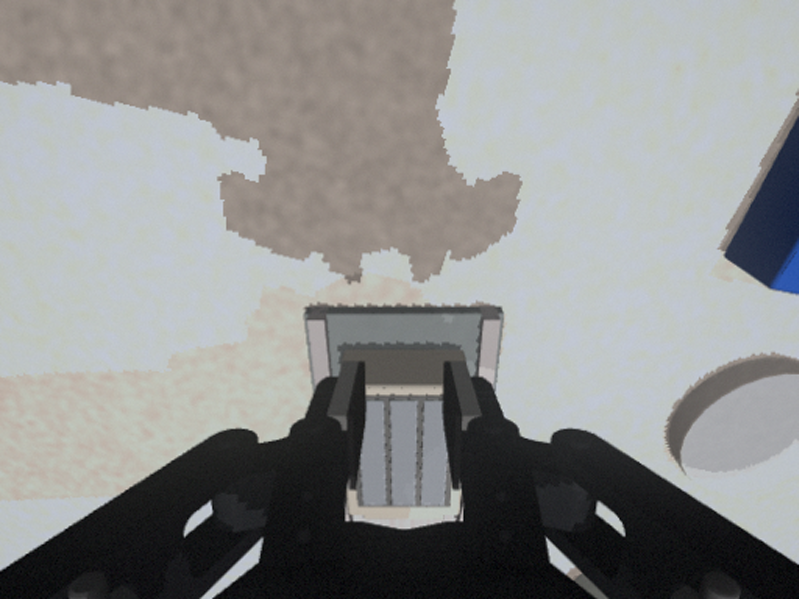

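View pics/s10.png

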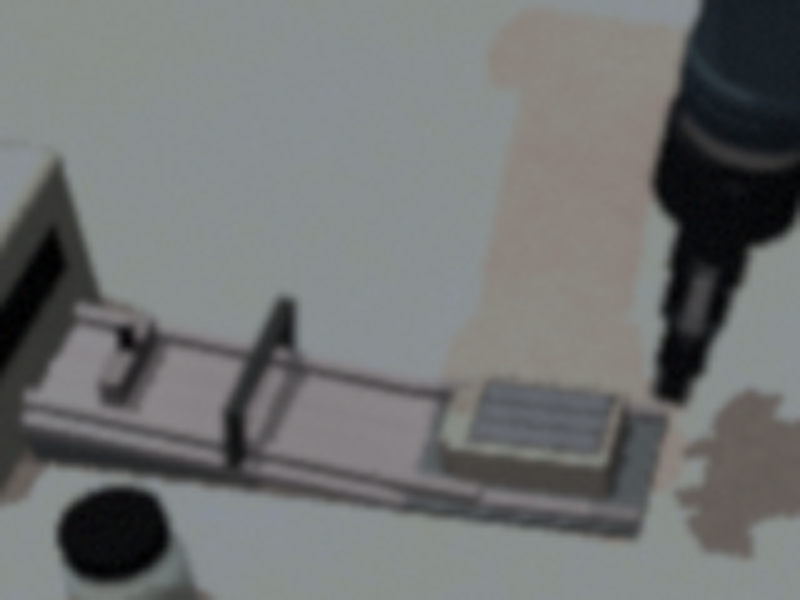

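```bash
cat >> h.py <<'E'
psi=np.radians(-74.2); U=np.array([np.cos(psi),np.sin(psi),0]); V=np.array([-U[1],U[0],0])
BF=np.array([547.5,79.8,0]) # back face at placing
def edge(s=None):
    s=s or manip.state(); R=Ro.from_euler("xyz",s["eef_rot"]); E=s["tool_pos"]+R.apply([0,-39,-11]); r=E-BF
    return np.array([r@U,r@V,E[2]])
def push():
    s=manip.state(); e=edge(s); sl=U*np.cos(.1396)+np.array([0,0,np.sin(.1396)])
    print("t",round(s["time_s"],2),"edge along,lat,z",e.round(1),"Fup",round(float(-s["contact_force"]@sl),2),"F",s["contact_force"].round(1),"tilt",np.degrees(s["eef_rot"]).round(1))
def edgeplan(pts,tilt,yaw,n,start=None):
    """pts: target edge (along,lat,z)"""
    s=manip.state();R0=Ro.from_euler("xyz",s["eef_rot"]);e0=edge(s);R1=Ro.from_euler("xyz",[-90-tilt,0,yaw],degrees=True)
    rv=(R0.inv()*R1).as_rotvec();o=[]
    for i in range(1,n+1):
        t=i/n;R=R0*Ro.from_rotvec(rv*t);e=e0+(np.array(pts)-e0)*t
        o.append((BF+U*e[0]+V*e[1]+[0,0,e[2]]-R.apply([0,-39,-11]),R))
    wps(o)
E
python3 - <<'E'
from h import *
push()
edgeplan([-12,0,21],12,15.8,8)
E
```

```text
t 14.53 edge along,lat,z [-20.5   0.3  81.3] Fup 0.7 F [-0.2  0.6 -0.5] tilt [-102.    -0.    15.7]
[[0.0,0.19,0.01,0.0,0.0,0.0],[0.0,0.19,0.02,0.0,-0.01,0.0],[0.0,0.19,0.01,0.0,0.0,0.0],[0.0,0.19,0.01,0.0,0.0,0.0],[-0.01,0.19,0.02,0.0,-0.01,0.0],[0.0,0.19,0.01,0.0,0.0,0.0],[0.0,0.19,0.01,0.01,-0.01,0.0],[0.0,0.19,0.02,0.0,0.0,0.0]]
end [543.4  94.  -19.5] [-102.    -0.    15.8]
```

>>> {"name": "arm_command", "arguments": {"plan": [[0,0.19,0.01,0,0,0],[0,0.19,0.02,0,0,0],[0,0.19,0.01,0,0,0],[0,0.19,0.01,0,0,0],[0,0.19,0.02,0,0,0],[0,0.19,0.01,0,0,0],[0,0.19,0.01,0,0,0],[0,0.19,0.02,0,0,0]]}}

```text
time_s: 15.2
tool_pos: [543.2, 94.7, -20.8]
eef_rot: [-1.781, 0.0, 0.275]
contact_force: [-0.7, -0.8, -0.0]
gripper_width: 25.9
```

>>> {"name": "arm_command", "arguments": {"plan": [[0,0,0,0,0,0],[0,0,0,0,0,0]]}}

```text
time_s: 15.37
tool_pos: [542.7, 94.8, -20.5]
eef_rot: [-1.781, 0.001, 0.275]
contact_force: [-0.4, -0.1, 0.3]
gripper_width: 25.6
```

```bash
python3 - <<'E'
from h import *
push()
d=eyes.get_image("wrist"); crop(d,130,150,390,384,3,"pics/w11.png")
d=eyes.get_image("scene"); crop(d,110,100,270,220,5,"pics/s11.png")
edgeplan([12,0,21],12,15.8,8)
E
```

```text
t 15.37 edge along,lat,z [-13.1  -0.5  20. ] Fup -0.02 F [-0.4 -0.1  0.3] tilt [-1.02e+02  1.00e-01  1.58e+01]
[[0.0,0.02,-0.08,0.0,0.0,0.0],[0.0,0.01,-0.07,0.0,0.0,0.0],[0.0,0.02,-0.08,0.0,0.0,0.0],[0.0,0.01,-0.08,0.01,0.0,0.0],[-0.01,0.02,-0.07,0.0,0.0,0.0],[0.0,0.02,-0.08,0.0,-0.01,0.0],[0.0,0.01,-0.08,0.0,0.0,0.01],[0.0,0.02,-0.07,0.0,0.0,0.0]]
end [550.   70.9 -19.6] [-102.     0.    15.8]
```

View pics/w11.png

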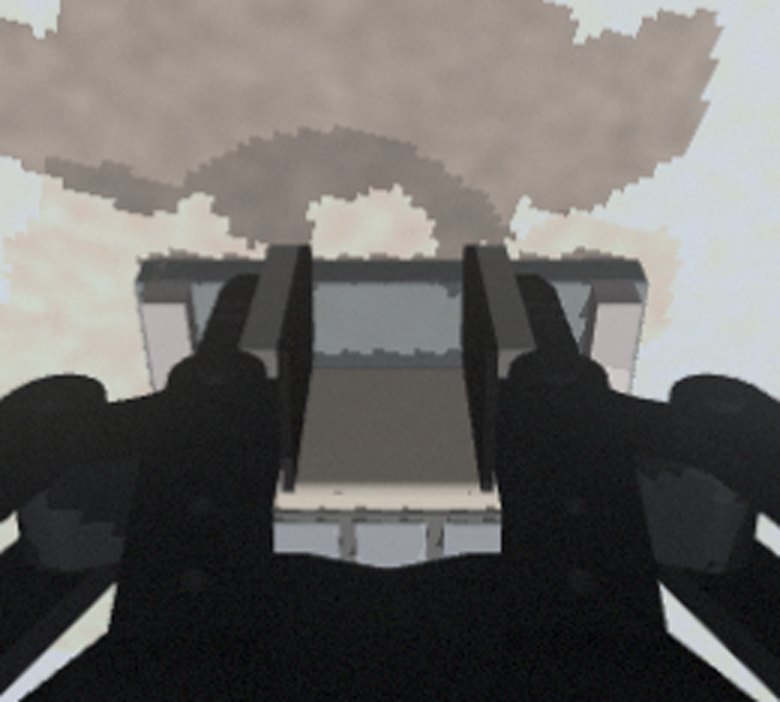

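View pics/s11.png

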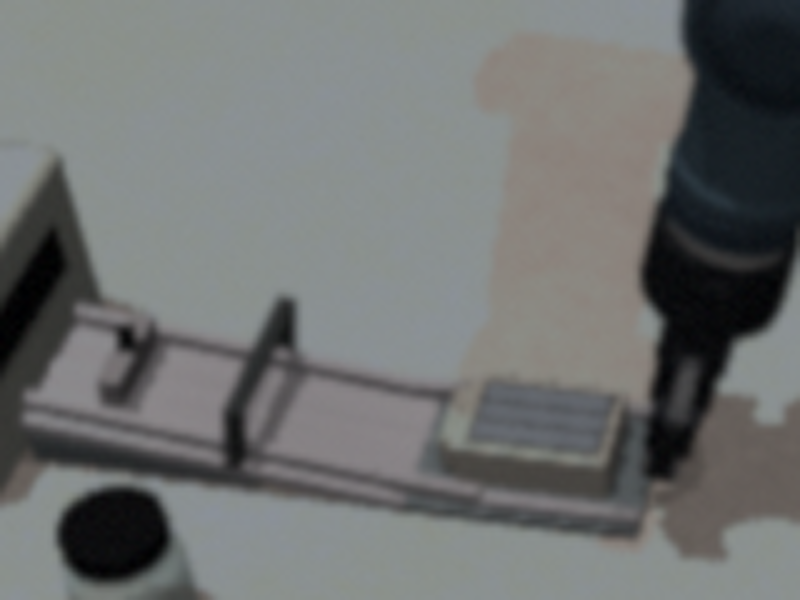

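>>> {"name": "arm_command", "arguments": {"plan": [[0,0.02,-0.08,0,0,0],[0,0.01,-0.07,0,0,0],[0,0.02,-0.08,0,0,0],[0,0.01,-0.08,0,0,0],[0,0.02,-0.07,0,0,0],[0,0.02,-0.08,0,0,0],[0,0.01,-0.08,0,0,0],[0,0.02,-0.07,0,0,0]]}}

```text
time_s: 16.13
tool_pos: [550.2, 70.7, -19.8]
eef_rot: [-1.781, -0.0, 0.275]
contact_force: [-0.6, 1.4, 1.8]
gripper_width: 25.5
```

```bash
python3 - <<'E'
from h import *
push()
d=eyes.get_image("scene"); crop(d,110,100,270,220,5,"pics/s12.png")
e=edge(); edgeplan([e[0]+40,0,20.5],12,15.8,12)
E
```

```text
t 16.13 edge along,lat,z [12.1  0.1 20.7] Fup 1.27 F [-0.6  1.4  1.8] tilt [-102.    -0.    15.8]
[[0.0,0.02,-0.08,0.0,0.0,0.0],[0.0,0.02,-0.08,0.0,0.0,0.0],[0.0,0.01,-0.08,0.0,0.0,0.0],[0.0,0.02,-0.09,0.01,-0.01,0.0],[0.0,0.02,-0.08,0.0,0.0,0.0],[0.0,0.02,-0.08,0.0,0.0,0.0],[0.0,0.01,-0.08,0.0,0.0,0.0],[0.0,0.02,-0.08,0.0,0.0,0.0]]
[[0.0,0.02,-0.08,0.0,0.0,0.0],[0.0,0.02,-0.08,0.0,0.0,0.0],[0.0,0.01,-0.08,0.0,0.0,0.0],[0.0,0.02,-0.09,0.01,-0.01,0.0]]
end [561.2  31.6 -19.8] [-102.     0.    15.8]
```

View pics/s12.png

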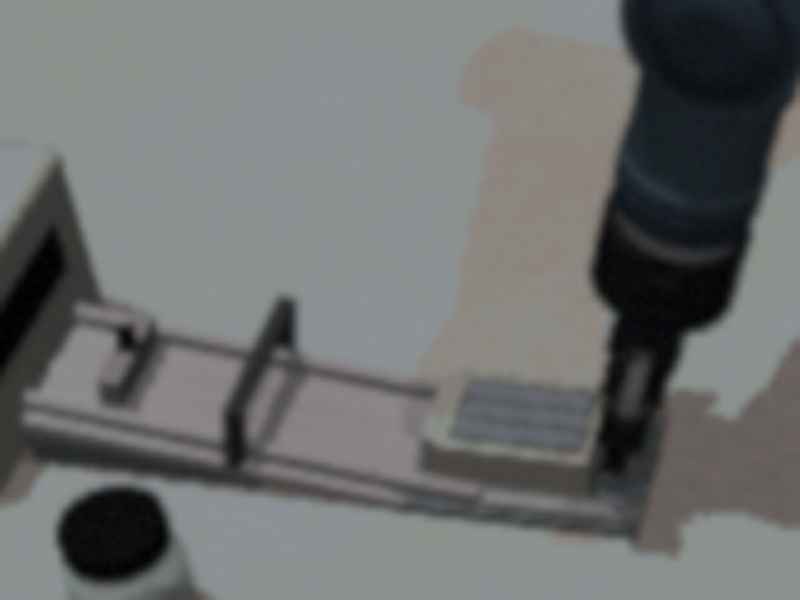

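>>> {"name": "arm_command", "arguments": {"plan": [[0,0.02,-0.08,0,0,0],[0,0.02,-0.08,0,0,0],[0,0.01,-0.08,0,0,0],[0,0.02,-0.08,0,0,0],[0,0.02,-0.08,0,0,0],[0,0.02,-0.08,0,0,0],[0,0.01,-0.08,0,0,0],[0,0.02,-0.08,0,0,0]]}}

```text
time_s: 16.85
tool_pos: [557.2, 45.3, -20.0]
eef_rot: [-1.781, 0.0, 0.275]
contact_force: [-0.5, 1.5, 1.7]
gripper_width: 25.6
```

>>> {"name": "arm_command", "arguments": {"plan": [[0,0.02,-0.08,0,0,0],[0,0.01,-0.08,0,0,0],[0,0.02,-0.08,0,0,0],[0,0.02,-0.08,0,0,0]]}}

```text
time_s: 17.18
tool_pos: [560.8, 32.8, -20.0]
eef_rot: [-1.781, -0.0, 0.275]
contact_force: [-0.7, 2.4, 2.0]
gripper_width: 25.8
```

```bash
python3 - <<'E'
from h import *
push()
d=eyes.get_image("wrist"); crop(d,130,150,390,384,3,"pics/w13.png")
d=eyes.get_image("scene"); crop(d,110,100,270,220,5,"pics/s13.png")
E
```

```text
t 17.18 edge along,lat,z [51.5 -0.  20.4] Fup 2.19 F [-0.7  2.4  2. ] tilt [-102.    -0.    15.8]
```

View pics/s13.png

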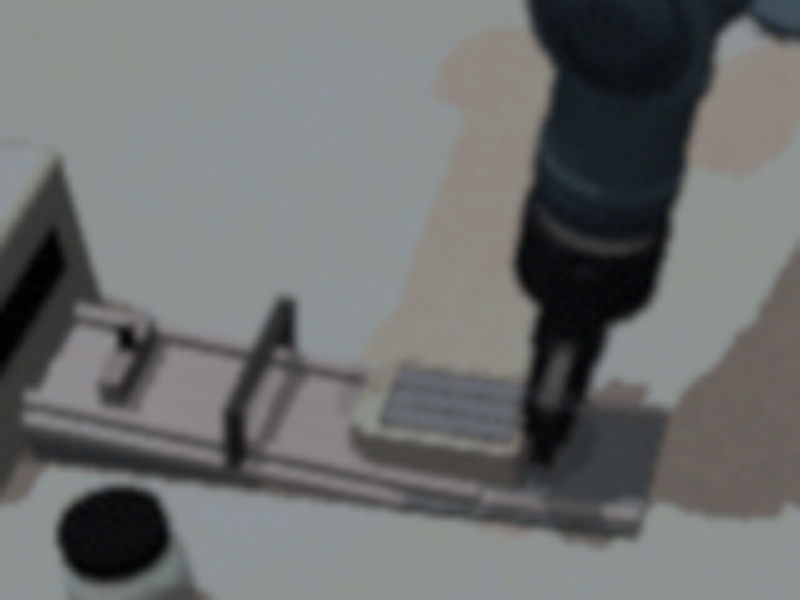

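View pics/w13.png

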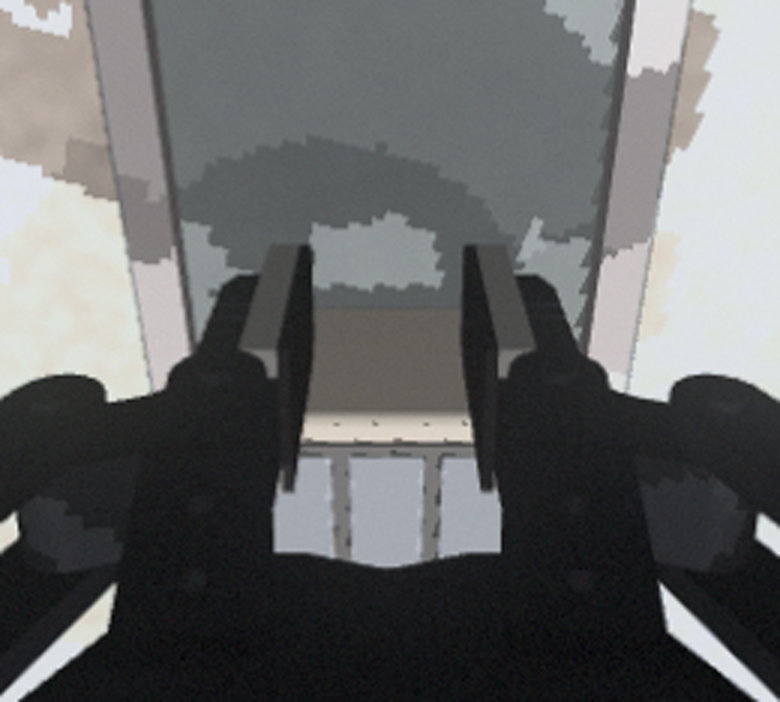

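>>> {"name": "arm_command", "arguments": {"plan": [[0,0.02,-0.08,0,0,0],[0,0.01,-0.08,0,0,0],[0,0.02,-0.08,0,0,0],[0,0.02,-0.08,0,0,0],[0,0.02,-0.08,0,0,0],[0,0.01,-0.08,0,0,0],[0,0.02,-0.08,0,0,0],[0,0.01,-0.08,0,0,0]]}}

```text
time_s: 17.95
tool_pos: [567.8, 7.5, -19.9]
eef_rot: [-1.781, 0.0, 0.275]
contact_force: [0.1, 0.8, -1.3]
gripper_width: 25.6
```

>>> {"name": "arm_command", "arguments": {"plan": [[0,0.02,-0.08,0,0,0],[0,0.01,-0.08,0,0,0],[0,0.01,-0.08,0,0,0],[0,0.01,-0.08,0,0,0],[0,0.01,-0.08,0,0,0],[0,0.01,-0.08,0,0,0]]}}

```text
time_s: 18.45
tool_pos: [573.1, -11.0, -18.5]
eef_rot: [-1.781, 0.0, 0.275]
contact_force: [-0.3, -0.4, -1.7]
gripper_width: 25.4
```

```bash
python3 - <<'E'
from h import *
push()
d=eyes.get_image("wrist"); crop(d,130,150,390,384,3,"pics/w14.png")
d=eyes.get_image("scene"); crop(d,110,100,270,220,5,"pics/s14.png")
e=edge(); edgeplan([140,0,20+27*.1405],14,15.8,12)
E
```

```text
t 18.45 edge along,lat,z [97.  -0.1 21.9] Fup -0.04 F [-0.3 -0.4 -1.7] tilt [-102.     0.    15.8]
[[0.0,0.02,-0.09,-0.04,0.0,0.0],[0.0,0.01,-0.09,-0.04,0.0,0.0],[0.0,0.02,-0.09,-0.04,0.0,0.0],[0.0,0.02,-0.09,-0.04,-0.01,0.0],[0.0,0.01,-0.09,-0.04,0.0,0.0],[0.0,0.02,-0.09,-0.04,0.0,0.0],[0.0,0.02,-0.09,-0.04,0.0,0.0],[0.0,0.01,-0.09,-0.04,0.0,0.0]]
[[0.0,0.02,-0.09,-0.04,0.0,0.0],[0.0,0.02,-0.09,-0.04,-0.01,0.0],[0.0,0.02,-0.09,-0.04,0.0,0.0],[0.0,0.02,-0.09,-0.04,0.0,0.0]]
end [585.4 -53.8 -16.8] [-104.    -0.    15.8]
```

View pics/s14.png

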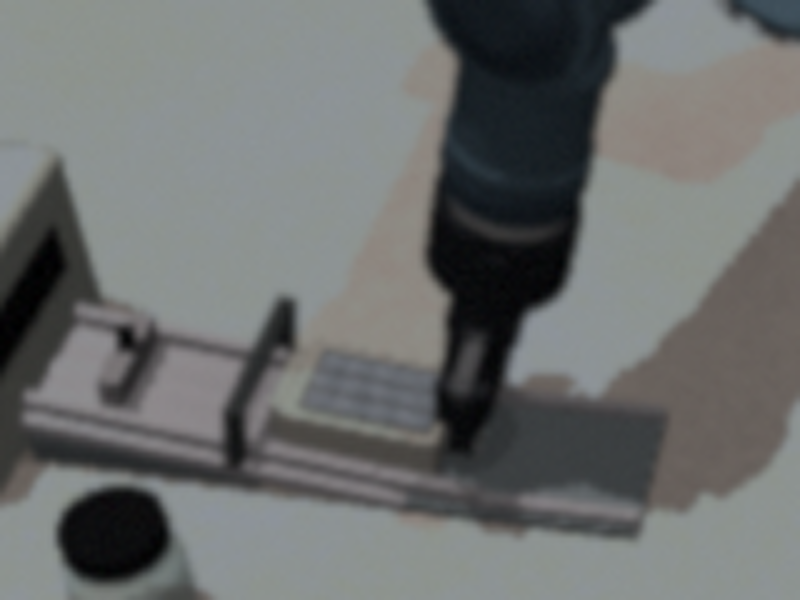

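View pics/w14.png

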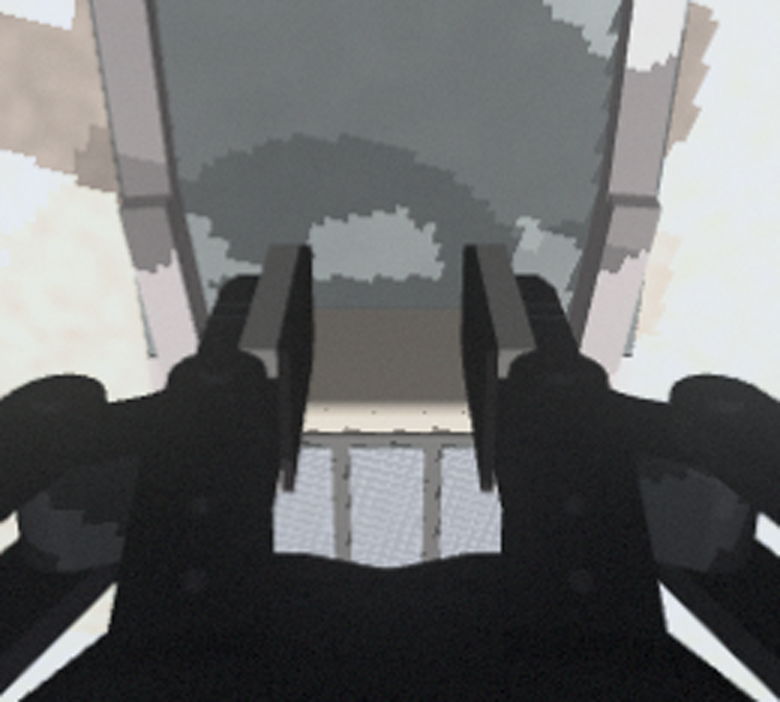

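>>> {"name": "arm_command", "arguments": {"plan": [[0,0.015,-0.08,0,0,0],[0,0.015,-0.08,0,0,0],[0,0.015,-0.08,0,0,0],[0,0.015,-0.08,0,0,0],[0,0.015,-0.08,0,0,0],[0,0.015,-0.08,0,0,0]]}}

```text
time_s: 19.05
tool_pos: [578.6, -29.5, -17.9]
eef_rot: [-1.781, -0.0, 0.275]
contact_force: [0.1, 1.7, 2.3]
gripper_width: 25.4
```

>>> {"name": "arm_command", "arguments": {"plan": [[0,0.01,-0.06,0,0,0],[0,0.01,-0.06,0,0,0],[0,0.01,-0.06,0,0,0],[0,0.01,-0.06,0,0,0],[0,0.01,-0.06,0,0,0],[0,0.01,-0.06,0,0,0]]}}

```text
time_s: 19.55
tool_pos: [582.5, -43.7, -17.3]
eef_rot: [-1.781, -0.0, 0.275]
contact_force: [-0.2, 2.8, 1.1]
gripper_width: 25.4
```

```bash
python3 - <<'E'
from h import *
push()
d=eyes.get_image("wrist"); crop(d,130,150,390,384,3,"pics/w15.png")
d=eyes.get_image("scene"); crop(d,110,100,270,220,5,"pics/s15.png")
E
```

```text
t 19.55 edge along,lat,z [131.    0.   23.1] Fup 2.54 F [-0.2  2.8  1.1] tilt [-102.    -0.    15.8]
```

View pics/s15.png

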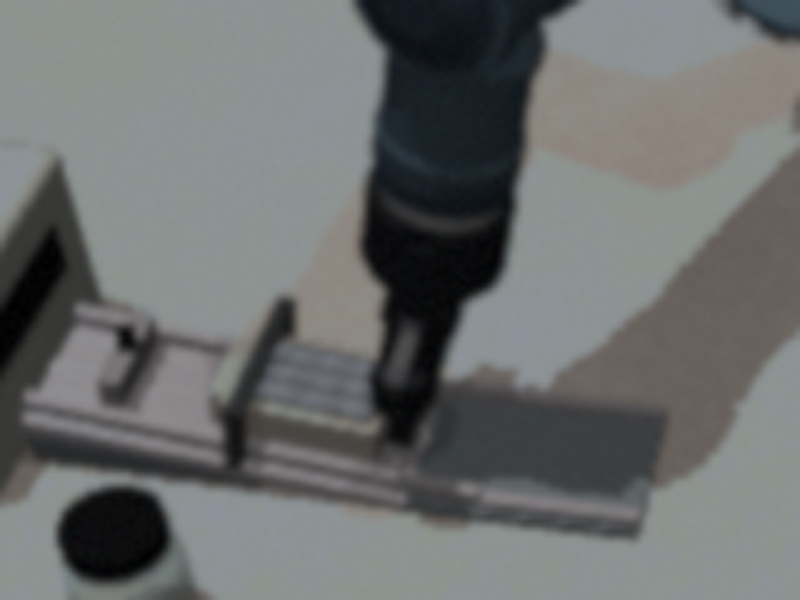

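View pics/w15.png

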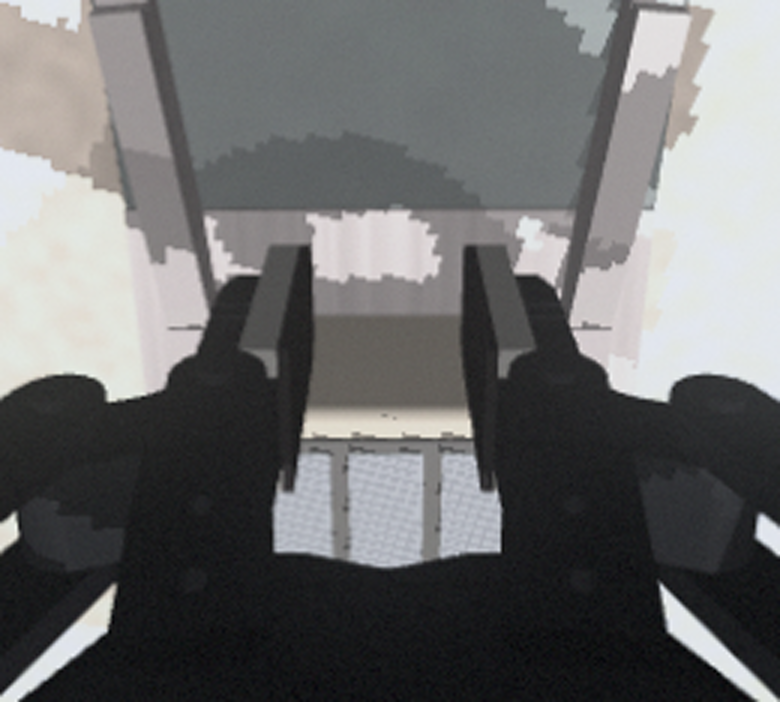

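>>> {"name": "arm_command", "arguments": {"plan": [[0,0.005,-0.05,0,0,0],[0,0.005,-0.05,0,0,0],[0,0.005,-0.05,0,0,0],[0,0.005,-0.05,0,0,0],[0,0.005,-0.05,0,0,0]]}}

```text
time_s: 20.07
tool_pos: [585.2, -53.3, -16.2]
eef_rot: [-1.781, -0.0, 0.275]
contact_force: [-0.9, 2.4, 1.4]
gripper_width: 25.5
```

```bash
python3 - <<'E'
from h import *
import pickle
push()
d=eyes.get_image("top"); crop(d,350,130,430,190,10,"pics/t16.png");pickle.dump(d,open("t16.pkl","wb"))
d=eyes.get_image("scene"); crop(d,110,155,190,205,10,"pics/s16.png");pickle.dump(d,open("s16.pkl","wb"))
E
```

```text
t 20.07 edge along,lat,z [140.9   0.   24.3] Fup 2.33 F [-0.9  2.4  1.4] tilt [-102.    -0.    15.8]
```

View pics/t16.png

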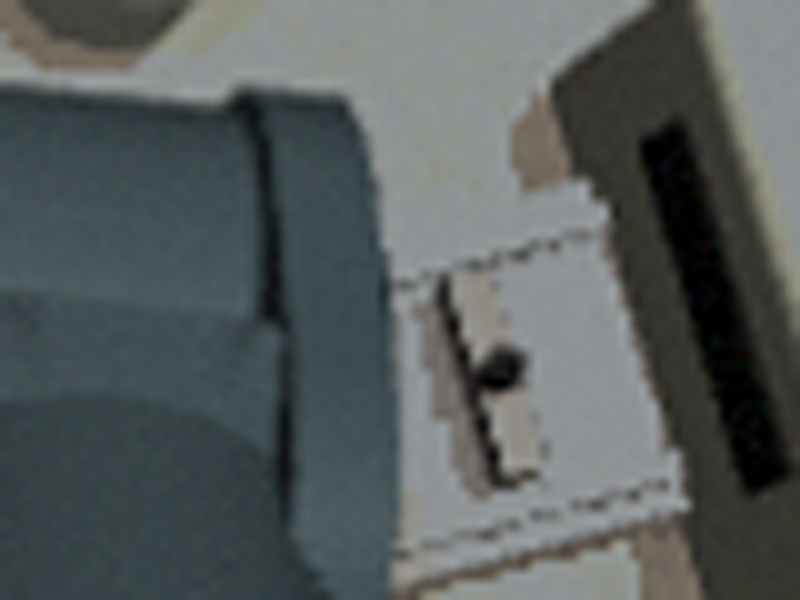

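View pics/s16.png

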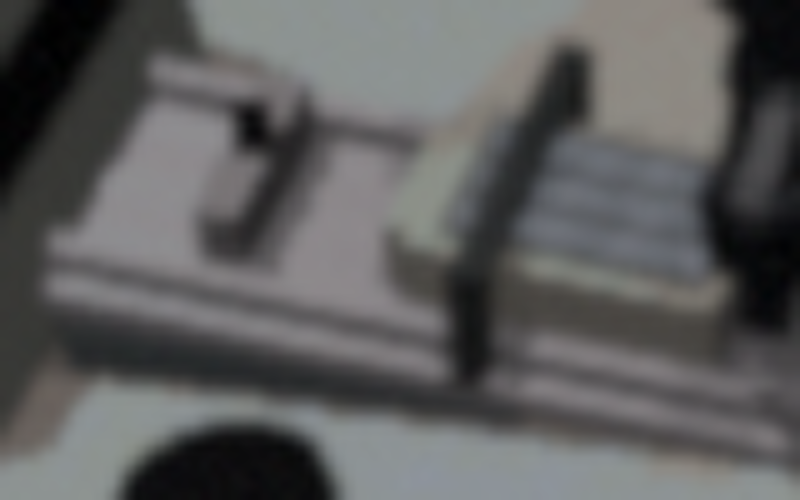

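```bash
python3 - <<'E'
from h import *
import pickle
d=pickle.load(open("t16.pkl","rb"))
K=np.array([542.4,97,0])+130*U
for nm,pt,h in (("base",(467,388),0),("top",(483,378),24)):
    s=155
    for _ in range(5):
        z=8+s*np.sin(.1396)+h*np.cos(.1396)
        P=cast(d,[(np.array(pt)+.5)/10-.5+np.array([350,130])],z)[0]
        x=(P-K)@U; s=(x+h*np.sin(.1396))/np.cos(.1396)
    print(nm,P.round(1),"s",round(s,1),"lat",((P-K)@V).round(1))
e=edge(); 
back=(BF+U*e[0]-K)@U; print("back s",back/np.cos(.1396),"nose s",back/np.cos(.1396)+96)
E
```

```text
base [ 624.6 -184.8   31. ] s 165.2 lat 2.4
top [ 623.3 -182.1   54.8] s 165.5 lat 1.9
back s 29.57825352436265 nose s 125.57825352436265
```

>>> {"name": "arm_command", "arguments": {"plan": [[0,0.002,-0.04,0,0,0],[0,0.003,-0.04,0,0,0],[0,0.003,-0.04,0,0,0],[0,0.003,-0.04,0,0,0],[0,0.003,-0.04,0,0,0],[0,0.003,-0.04,0,0,0]]}}

```text
time_s: 20.67
tool_pos: [587.7, -62.4, -14.9]
eef_rot: [-1.781, 0.0, 0.275]
contact_force: [-0.7, 2.8, 1.6]
gripper_width: 25.8
```

>>> {"name": "arm_command", "arguments": {"plan": [[0,0.003,-0.04,0,0,0],[0,0.003,-0.04,0,0,0],[0,0.003,-0.04,0,0,0],[0,0.003,-0.04,0,0,0],[0,0.003,-0.04,0,0,0],[0,0.003,-0.04,0,0,0]]}}

```text
time_s: 21.17
tool_pos: [590.3, -71.6, -13.6]
eef_rot: [-1.781, -0.0, 0.275]
contact_force: [-0.7, 2.3, 1.2]
gripper_width: 25.3
```

```bash
python3 - <<'E'
from h import *
push()
d=eyes.get_image("scene"); crop(d,110,155,190,205,10,"pics/s17.png")
E
```

```text
t 21.17 edge along,lat,z [160.   -0.   26.9] Fup 2.16 F [-0.7  2.3  1.2] tilt [-102.    -0.    15.8]
```

View pics/s17.png

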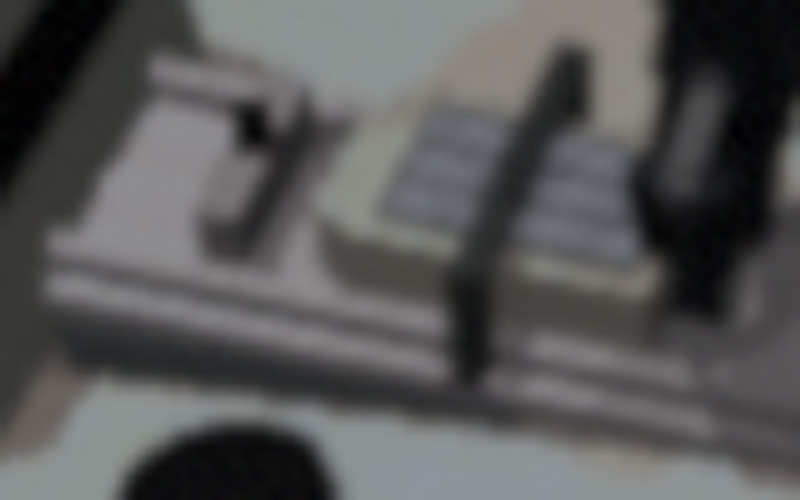

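>>> {"name": "arm_command", "arguments": {"plan": [[0,0.003,-0.03,0,0,0],[0,0.003,-0.03,0,0,0],[0,0.003,-0.03,0,0,0],[0,0.003,-0.03,0,0,0],[0,0.002,-0.03,0,0,0]]}}

```text
time_s: 21.63
tool_pos: [592.0, -77.3, -12.9]
eef_rot: [-1.781, -0.0, 0.275]
contact_force: [-0.2, 1.6, 2.5]
gripper_width: 25.6
```

>>> {"name": "arm_command", "arguments": {"plan": [[0,0.002,-0.02,0,0,0],[0,0.002,-0.02,0,0,0]]}}

```text
time_s: 21.8
tool_pos: [592.4, -78.9, -12.7]
eef_rot: [-1.781, -0.0, 0.275]
contact_force: [-0.3, 3.5, 1.2]
gripper_width: 26.0
```

>>> {"name": "arm_command", "arguments": {"plan": [[0,0.002,-0.02,0,0,0],[0,0.002,-0.02,0,0,0]]}}

```text
time_s: 21.97
tool_pos: [592.8, -80.4, -12.6]
eef_rot: [-1.781, -0.0, 0.275]
contact_force: [-0.1, 2.4, 2.5]
gripper_width: 25.7
```

```bash
python3 - <<'E'
from h import *
push()
d=eyes.get_image("scene"); crop(d,110,155,190,205,10,"pics/s18.png")
E
```

```text
t 21.97 edge along,lat,z [169.1  -0.   27.9] Fup 1.94 F [-0.1  2.4  2.5] tilt [-102.    -0.    15.8]
```

View pics/s18.png

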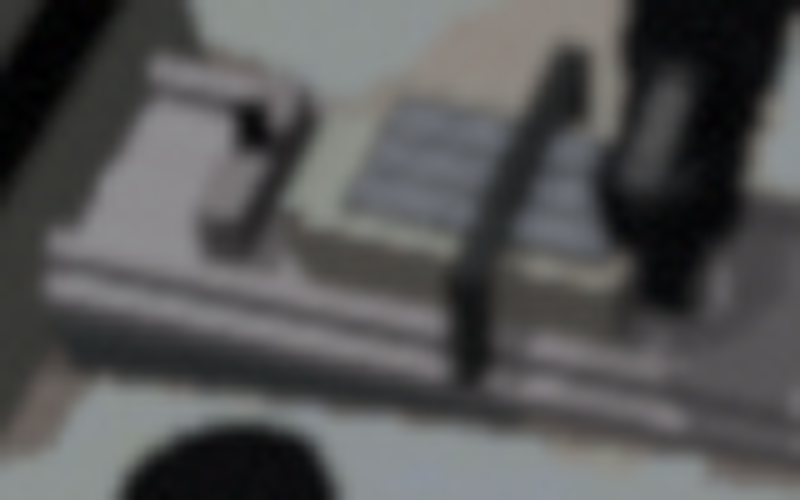

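>>> {"name": "arm_command", "arguments": {"plan": [[0,0.001,-0.02,0,0,0],[0,0.001,-0.02,0,0,0],[0,0,0,0,0,0]]}}

```text
time_s: 22.27
tool_pos: [593.3, -82.1, -12.3]
eef_rot: [-1.781, -0.0, 0.275]
contact_force: [-1.0, 1.3, 0.6]
gripper_width: 25.6
```

>>> {"name": "arm_command", "arguments": {"plan": [[0,0.001,-0.02,0,0,0],[0,0.001,-0.01,0,0,0],[0,0,0,0,0,0]]}}

```text
time_s: 22.52
tool_pos: [593.5, -83.1, -12.1]
eef_rot: [-1.781, 0.0, 0.275]
contact_force: [-1.0, 0.5, 1.4]
gripper_width: 25.7
```

>>> {"name": "arm_command", "arguments": {"plan": [[0,0.001,-0.015,0,0,0],[0,0.001,-0.015,0,0,0],[0,0,0,0,0,0]]}}

```text
time_s: 22.77
tool_pos: [593.9, -84.3, -12.0]
eef_rot: [-1.781, 0.0, 0.275]
contact_force: [0.0, 1.5, 1.0]
gripper_width: 25.5
```

>>> {"name": "arm_command", "arguments": {"plan": [[0,0.001,-0.015,0,0,0],[0,0.001,-0.015,0,0,0],[0,0,0,0,0,0]]}}

```text
time_s: 23.02
tool_pos: [594.2, -85.5, -11.8]
eef_rot: [-1.781, -0.0, 0.275]
contact_force: [0.0, 1.5, -0.0]
gripper_width: 25.7
```

>>> {"name": "arm_command", "arguments": {"plan": [[0,0.001,-0.015,0,0,0],[0,0.001,-0.01,0,0,0],[0,0,0,0,0,0]]}}

```text
time_s: 23.27
tool_pos: [594.5, -86.4, -11.7]
eef_rot: [-1.781, -0.0, 0.275]
contact_force: [-1.0, 2.5, -0.3]
gripper_width: 25.5
```

```bash
python3 - <<'E'
from h import *
push()
d=eyes.get_image("scene"); crop(d,110,155,190,205,10,"pics/s19.png")
E
```

```text
t 23.27 edge along,lat,z [175.3  -0.   28.8] Fup 2.71 F [-1.   2.5 -0.3] tilt [-102.1   -0.    15.8]
```

View pics/s19.png

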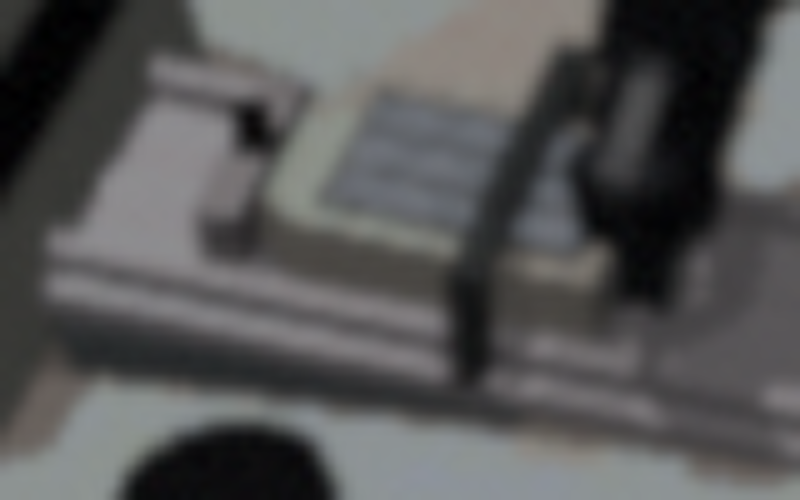

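>>> {"name": "arm_command", "arguments": {"plan": [[0,0.001,-0.015,0,0,0],[0,0,0,0,0,0],[0,0,0,0,0,0]]}}

```text
time_s: 23.57
tool_pos: [594.7, -86.9, -11.5]
eef_rot: [-1.781, -0.0, 0.275]
contact_force: [0.2, 1.4, -0.2]
gripper_width: 25.7
```

>>> {"name": "arm_command", "arguments": {"plan": [[0,0.001,-0.015,0,0,0],[0,0,0,0,0,0],[0,0,0,0,0,0]]}}

```text
time_s: 23.82
tool_pos: [594.8, -87.5, -11.5]
eef_rot: [-1.781, -0.0, 0.275]
contact_force: [0.6, 0.6, -0.9]
gripper_width: 25.4
```

>>> {"name": "arm_command", "arguments": {"plan": [[0,0.001,-0.015,0,0,0],[0,0,0,0,0,0],[0,0,0,0,0,0]]}}

```text
time_s: 24.07
tool_pos: [595.0, -88.0, -11.4]
eef_rot: [-1.781, -0.0, 0.275]
contact_force: [-1.2, 1.7, -0.5]
gripper_width: 25.7
```

>>> {"name": "arm_command", "arguments": {"plan": [[0,0.001,-0.015,0,0,0],[0,0,0,0,0,0],[0,0,0,0,0,0]]}}

```text
time_s: 24.32
tool_pos: [595.1, -88.6, -11.3]
eef_rot: [-1.781, -0.0, 0.275]
contact_force: [0.8, 2.3, 0.5]
gripper_width: 25.9
```

>>> {"name": "arm_command", "arguments": {"plan": [[0,0.001,-0.015,0,0,0],[0,0,0,0,0,0],[0,0,0,0,0,0]]}}

```text
time_s: 24.57
tool_pos: [595.3, -89.2, -11.2]
eef_rot: [-1.781, -0.0, 0.275]
contact_force: [-0.8, 1.7, 0.6]
gripper_width: 25.8
```

>>> {"name": "arm_command", "arguments": {"plan": [[0,0.001,-0.015,0,0,0],[0,0,0,0,0,0],[0,0,0,0,0,0]]}}

```text
time_s: 24.82
tool_pos: [595.3, -89.3, -11.2]
eef_rot: [-1.78, -0.0, 0.276]
contact_force: [-1.5, 3.0, 0.7]
gripper_width: 25.6
```

```bash
python3 - <<'E'
from h import *
push()
d=eyes.get_image("scene"); crop(d,110,155,190,205,10,"pics/s20.png")
E
```

```text
t 24.82 edge along,lat,z [ 1.784e+02 -1.000e-01  2.920e+01] Fup 3.15 F [-1.5  3.   0.7] tilt [-102.    -0.    15.8]
```

View pics/s20.png

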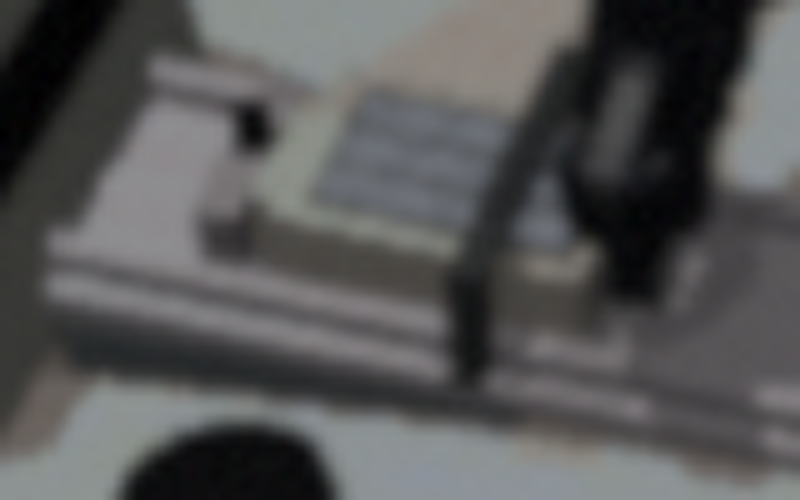

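>>> {"name": "arm_command", "arguments": {"plan": [[0,0.001,-0.01,0,0,0],[0,0,0,0,0,0],[0,0,0,0,0,0]]}}

```text
time_s: 25.12
tool_pos: [595.3, -89.4, -11.2]
eef_rot: [-1.78, -0.0, 0.276]
contact_force: [-1.4, 4.7, 1.3]
gripper_width: 25.6
```

>>> {"name": "arm_command", "arguments": {"plan": [[0,0.001,-0.01,0,0,0],[0,0,0,0,0,0],[0,0,0,0,0,0]]}}

```text
time_s: 25.37
tool_pos: [595.3, -89.4, -11.2]
eef_rot: [-1.779, -0.0, 0.276]
contact_force: [-1.3, 5.5, 1.8]
gripper_width: 25.8
```

>>> {"name": "arm_command", "arguments": {"plan": [[0,0.001,-0.01,0,0,0],[0,0,0,0,0,0],[0,0,0,0,0,0]]}}

```text
time_s: 25.62
tool_pos: [595.3, -89.4, -11.2]
eef_rot: [-1.778, -0.0, 0.276]
contact_force: [-2.3, 6.6, 2.1]
gripper_width: 25.9
```

>>> {"name": "arm_command", "arguments": {"plan": [[0,0.001,-0.01,0,0,0],[0,0,0,0,0,0],[0,0,0,0,0,0]]}}

```text
time_s: 25.87
tool_pos: [595.3, -89.4, -11.2]
eef_rot: [-1.778, -0.0, 0.277]
contact_force: [-1.9, 7.9, 3.1]
gripper_width: 25.8
```

The tool has not moved while the force rose steadily to about 8 N: the nose is on the stop. Back off straight and lift clear.

>>> {"name": "arm_command", "arguments": {"plan": [[0,-0.003,0.05,0,0,0],[0,-0.003,0.1,0,0,0],[0,0,0.3,0,0,0],[0,0,0.5,0,0,0],[0,-0.5,0.5,0,0,0],[0,-0.8,0.3,0,0,0],[0,-0.8,0.3,0,0,0],[0,0,0,0,0,0]]}}

```text
time_s: 26.53
tool_pos: [572.5, 5.8, 59.7]
eef_rot: [-1.783, -0.008, 0.279]
contact_force: [1.6, -0.2, -0.1]
gripper_width: 25.6
```

>>> {"name": "arm_command", "arguments": {"plan": [[0,-0.8,0.8,0,0,0],[0,-0.7,0.8,0,0,0],[0,0,0.9,0,0,0],[0,0,0.9,0,0,0],[0,0,0.9,0,0,0],[0,0,0.9,0,0,0],[0,0,0.5,0,0,0],[0,0,0,0,0,0]]}}

```text
time_s: 27.2
tool_pos: [504.5, 229.4, 61.5]
eef_rot: [-1.781, 0.001, 0.28]
contact_force: [1.0, 0.3, 0.4]
gripper_width: 25.5
```

```bash
python3 - <<'E'
from h import *
import pickle
brief()
d=eyes.get_image("top"); crop(d,280,110,440,220,5,"pics/t21.png");pickle.dump(d,open("t21.pkl","wb"))
crop(d,350,130,430,190,10,"pics/t21b.png")
d=eyes.get_image("scene"); crop(d,110,155,190,205,10,"pics/s21.png");cv2.imwrite("pics/s21f.png",cv2.resize(d["frame"],(800,600)))
E
```

```text
27.2 [504.5 229.4  61.5] [-1.0202e+02  8.0000e-02  1.6070e+01] F [1.01 0.27 0.44] w 25.5 q [ 0.44  0.45 -0.17  0.98 -0.21  1.74]
```

View pics/t21b.png

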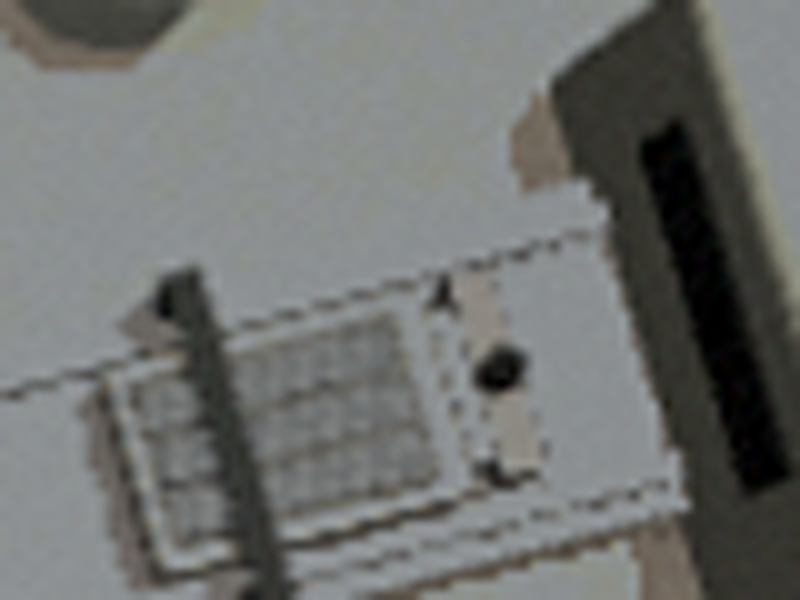

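View pics/s21.png

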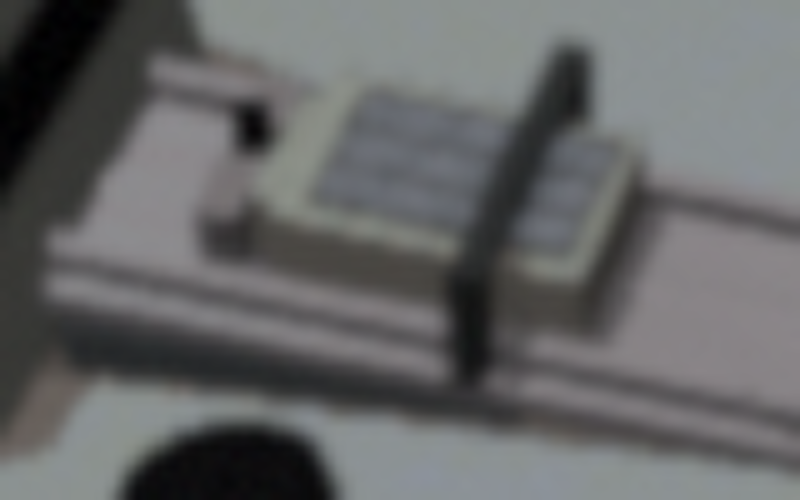

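View pics/s21f.png

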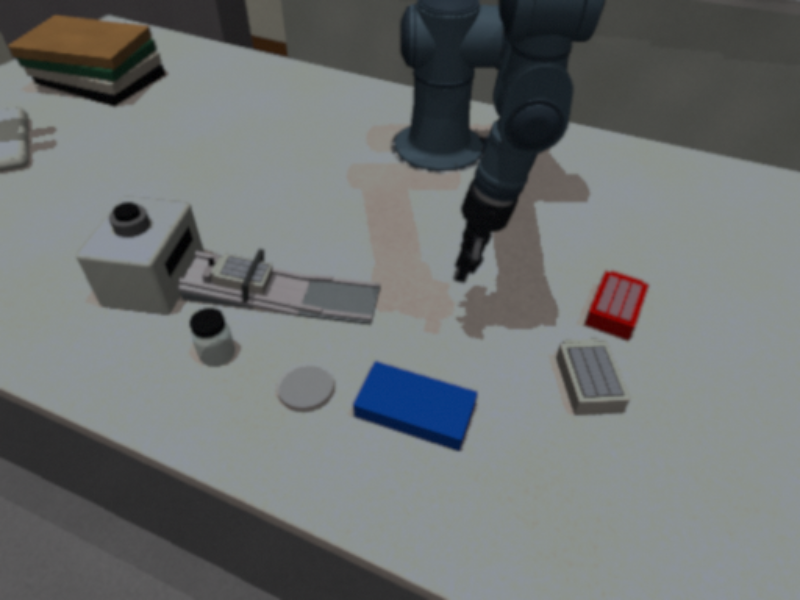

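The top crop shows the nose tab (460,385) flush against the stop. The thumbscrew is at (500,370), the same pixel as before the push, so the stop did not slip. The jar, dish, box and look-alikes are where they were.

```bash
python3 -c "
from h import *
brief(); finish_job()"
```

```text
27.3 [506.  226.2  62.6] [-1.0212e+02  1.0000e-02  1.5870e+01] F [1.15 0.08 0.28] w 26.0 q [ 0.44  0.45 -0.17  0.98 -0.21  1.73]Traceback (most recent call last):
  File "<string>", line 3, in <module>
    brief(); finish_job()
             ^^^^^^^^^^
NameError: name 'finish_job' is not defined
```

```bash
python3 -c "
from plant import finish_job
print(finish_job())"
```

```text
the job is handed in; nothing more can be done
None
```

The cassette is lying on the slope under the hold-down bar with its nose against the stop. I handed the job in at about 27 s with the arm well clear. I picked the small white cassette, set it on the landing nose towards the slope and let go. Then I pushed it from behind with two part-open fingertips.

**Last checks**
- **Stop contact:** at about 164 mm up the slope the tool stopped moving while the push rose from about 3 N to about 8 N, then I backed off. The clamp slips at about 14 N. The top view had put the stop at about 165 mm.
- **Stop setting:** the thumbscrew is at the same pixel in the top view before and after the push, so I saw no slip.
- **Bystanders:** the jar, dish, box and look-alikes look unmoved in the final scene view.

**What failed or disagreed**
- **First grasp missed:** it closed on nothing above the cassette, because the real fingertips lie about 39 mm behind the reported TCP. I measured that by touching the cassette's top (about 12 N on contact) and allowed for it afterwards, so reported z went below zero.
- **Camera disagreement:** the top and wrist views differed by a few millimetres on the ramp's position. I used the wrist view for the placing.

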